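# Mount the scan stage, scan the tooth models and put them away

### The arm

A 7-joint arm with a two-finger parallel gripper is mounted at the origin on the work surface. World frame = base frame: x ahead of the robot, y to its left, z up, the work surface at z = 0. Lengths are in mm, angles in degrees, forces in N, time in s.
With the tool pointing down it reaches from about 425 to 875 mm from the base axis. Payload 4.7 kg.
Tool frame: the origin (TCP) lies at the very end of the fingers, on their centre line; the grasp point (between the pads) lies 19 mm behind it (manip.tcp_to_grasp is the z of the grasp point in the tool frame, in mm); z points along the fingers, y is the line along which they close (so a half turn about z gives the same grasp; the last joint's range is limited). The gripper opens to 85 mm and grips with 20 to 120 N. Pads are 22 mm wide; open, the fingers measure 114 mm over their backs; the gripper's body (76 mm by 85 mm) begins 54 mm behind the grasp point. The pads swing forward as they close: fully open they stand 13 mm farther back than shut.
Start: joints at [-71.786, 18.392, -4.016, 83.108, 1.295, 78.541, -3.26], TCP at [194.473, 620.246, 231.349] pointing down, gripper open.
Joint ranges: [-163.93, 163.93], [-17.29, 119.83], [-79.2, 71.16], [3.27, 140.29], [-89.18, 269.18], [5.43, 117.66], [-154.24, 154.24]. Speed limits (degrees/s): [147.25, 147.25, 180, 180, 180, 180, 180].

### API

Orientations are given as a 3x3 rotation matrix whose columns are the frame's x, y, z axes.
In Python, from station import manip gives the robot as it stands. The module is installed in compiled form; this text tells all that it offers.
- The arm moves only by the shell command python3 -m pendant 'ROWS' [FORCE]. ROWS is a JSON object of lists of equal length, an entry for each row: "turn": the turn, a rotation vector about the tool's x, y, z in rad, a list of three; "travel": the shift along the tool's x, y, z in cm, a list of three; "grip": the finger opening in cm, from 0 to 8.54. A call has 1 to 8 rows; each row shifts and turns the commanded pose from where the row before left it, along the tool's axes as they then stand; what a row does not reach is not made up. A row lasts 1/10 s, in which the tool goes at most 50 mm and 8.59 degrees, less where a joint would pass 70% of its speed; a pose out of reach is approached as far as the arm can. A call with a gripper value outside its range is refused whole. The fingers move at their own pace and stop on an object; FORCE is the grip in N (left out, the last holds). Time passes only in rows, so rows that do not move let the fingers close. It gives the time, the measured TCP pose, the force and the opening at its end, in the units of the state.
- manip.get_state(): the state, without advancing time (a new reading comes with each control period).
- manip.read_camera(name): name is "side" or "top" or "wrist"; returns a dict with "img" (400x640x3 uint8, blue, green, red), "depth" (400x640 float32, mm along the optical axis (not along the pixel's ray), 0 where there is no reading), "K" (3x3 intrinsics, pixels), "origin" and "rotation" of the camera in the world. Camera axes: x right, y down, z forward; pixel columns grow to the right and rows downward; lengths in mm; the calibration is good to about 2 mm. A picture is of the moment at which its call begins.
- manip.finish_job(): hands the job in, once; it reports no verdict.
The state is a dict: "t": time; "joint_positions": joint angles; "joint_velocities": joint speeds; "joint_efforts": joint torques, N m; "ee_pos": TCP position; "orientation": TCP orientation; "ft_force": force on the tool from outside, world axes, zero at the start; "wrist_torque": the same for the moment, N m; "width": opening from 0.0 (shut) to 1.0 (fully open).
Only numpy, scipy, OpenCV 4.12 (cv2) and the standard library are available. Lean on these libraries where they do the work, as an engineer would, in place of code of your own. Each camera call takes 0.05 s, during which the arm holds its last target. There are 200 camera calls.

### The job

Scan the tooth models: slide the finned carriage onto the dovetail rail from its open end until it is fully home against the stop, tighten the orange wing knob on its side, and then seat every model that is on the desk on the carriage, its fins fully down between the carriage's fins. When all are seated, squeeze the scanner's orange trigger fully for a moment and let it go. Then stand all the models upright inside the blue case tray, leave the carriage clamped home on the rail, and do not disturb the other things on the desk.

Things in the scene. Friction and masses are not known exactly. Their poses are not given: they have to be found in the camera images.
- station: Scan station, fixed: dark base plate 100 x 240 x 12 mm with an aluminium dovetail rail along its y axis; a dark stop block closes the rail's +y end. Origin: centre of the plate's underside, z up. Rail y = -105 to +95 mm, top face 36 mm above the desk and 40 mm wide, flanks sloping in 30 degrees from vertical to 24 mm wide at 22 mm height. Stop's top 46 mm high.
- rail_mouth (a point): Middle of the rail's open end, at the height of the rail's top (36 mm), axes as the station's. The carriage enters here, moving along the station's +y. The first 25 mm of the rail are a lead-in, tapering to 30 mm wide and 3.5 mm lower at the end.
- rail_home (a point): Where the carriage's origin is when the carriage rests on the rail fully home against the stop: (0, 0, 16 mm) in the station's frame. The carriage's axes are then parallel to the station's.
- carriage: Loose aluminium carriage, 58 mm (x) x 190 mm (y), 0.6 kg, dovetail channel below, open at both ends, 1.5 mm play each side. Origin: centre of its underside, z up. Flat upright sides 58 mm apart, 0 to 40 mm high: grip across x at mid length. Dark clamp lug at x = -29 to -75, y = -82 to -38 mm, 28 mm high. Starts beside the rail's open end, knob towards the robot. Slides with about 4 N.
- comb (a point): Centre of the carriage plate's top, 30 mm above its origin, axes as the carriage's. On it 16 fins parallel to x, 4 mm thick, 12 mm high, at y = -90, -78 .. +90 mm (pitch 12), so the 8 mm gaps are centred at y = -84, -72 .. +84 mm. Side strips at x = +-25 to 29 mm, 10 mm high. Four models fit, centres at y = -72, -24, +24, +72 mm, x = 0 (+-2.5 mm); a seated model's origin is at this height.
- clamp_knob (a joint): Orange wing knob of the side clamp, vertical axis, driving a brass jaw against the rail. 0 = loose, wing along the carriage's y (0 to 0.3 at the start); grows clockwise seen from above. On the rail the jaw bites at about 1.0 rad; tight from 1.2, best about 1.4 (wing nearly across); end stop 1.55. Stays where left; needs up to 0.25 N m. May shift the carriage 1.5 mm sideways.
- knob_grip (a point): Point on the knob's axis at the height to grip it; at (-54, -60, 66) mm in the carriage's frame. The wing is 44 mm long, 10 mm thick and 30 mm high, its top 8 mm above this point. The frame turns with the knob: y along the wing.
- model_a: Tooth model (sandy stone on a dark blue base), may be absent. Origin: centre of its underside (fin tips), z up. Gum block 48 mm (x) x 32 mm (y), 20 to 40 mm high: grip across x. Teeth along x above, to 49 mm. Base 64 (x) x 40 (y), 13 to 20 mm high. 3 fins below, along x, 45 long, 4 thick (tips 2.5), 13 mm high, at y = -12, 0, 12 mm. 0.14 kg, mostly brass fins. Fits either way round.
- model_b: Tooth model (pink gum on a white base), may be absent. Origin: centre of its underside (fin tips), z up. Gum block 48 mm (x) x 32 mm (y), 20 to 40 mm high: grip across x. Teeth along x above, to 49 mm. Base 64 (x) x 40 (y), 13 to 20 mm high. 3 fins below, along x, 45 long, 4 thick (tips 2.5), 13 mm high, at y = -12, 0, 12 mm. 0.14 kg, mostly brass fins. Fits either way round.
- model_c: Tooth model (light blue stone on a grey base), may be absent. Origin: centre of its underside (fin tips), z up. Gum block 48 mm (x) x 32 mm (y), 20 to 40 mm high: grip across x. Teeth along x above, to 49 mm. Base 64 (x) x 40 (y), 13 to 20 mm high. 3 fins below, along x, 45 long, 4 thick (tips 2.5), 13 mm high, at y = -12, 0, 12 mm. 0.14 kg, mostly brass fins. Fits either way round.
- model_d: Tooth model (light green stone on a mustard base), may be absent. Origin: centre of its underside (fin tips), z up. Gum block 48 mm (x) x 32 mm (y), 20 to 40 mm high: grip across x. Teeth along x above, to 49 mm. Base 64 (x) x 40 (y), 13 to 20 mm high. 3 fins below, along x, 45 long, 4 thick (tips 2.5), 13 mm high, at y = -12, 0, 12 mm. 0.14 kg, mostly brass fins. Fits either way round.
- scanner: Handheld 3D scanner, white with a blue band, on its side in a fixed cradle. Origin: centre of the cradle's underside, z up. Barrel 70 x 170 x 66 mm, looking along -y, its top 113 mm high. Its dark pistol grip points along -x, x = -35 to -150 mm, y = -2 to +32 mm, z = 64 to 96 mm, free underneath.
- trigger_pinch (a point): Point to squeeze the trigger at, from above, fingers closing along the scanner's y: (-91, 5, 80) mm in the scanner's frame, midway between the back of the grip and the outer face of the released trigger, 54 mm apart here (45 mm when fully squeezed). Axes as the scanner's.
- trigger (a joint): Orange sprung trigger, a blade 62 x 8 x 20 mm on the -y side of the grip, hinged near the barrel about a vertical axis. 0 = released, 0.22 rad = fully squeezed towards the grip (0.18 is enough). The spring takes about 8 N at the pinch point and returns it to 0.
- case_tray: Blue shallow case tray, fixed, 98 mm (x) x 214 mm (y), rim 10 mm high and 3 mm thick, floor 3 mm above the desk. Origin: centre of its underside, z up. Four models fit in a row, their x across the tray, centres at y = -75, -25, +25, +75 mm.
- mouse: Red and black computer mouse, 98 x 58 x 32 mm. Leave alone.
- loupe_case: Black spectacle case for loupes, 100 x 180 x 70 mm. Leave alone.
- spatula: Mixing spatula with a green handle, 190 mm long, lying flat. Leave alone.
- mix_bowl: Blue mixing bowl, 100 mm across, 55 mm high. Leave alone.
- wax_jar: Amber jar with a white cap, 48 mm across, 58 mm high. Leave alone.
- impression_tray: Steel impression tray with a flat handle, 110 x 55 x 18 mm. Leave alone.
Mind the look-alikes: they are no part of the job. Leave any red look-alike of the carriage alone.

How it is judged:
By the outcome, as a careful person would: the job done as asked, in the order asked, and still so for the second after the job is handed in, with the robot touching nothing.
Of model_a, model_b, model_c, model_d only 3 to 4 are there at a start; the rules pass over those that are not, and their reading is None.
At some moment in a run one of model_a, model_b, model_c, model_d may be knocked a few centimetres aside while the robot is not near it.
Once in a run the grip may slacken for a moment while it holds something.
It also fails if it takes over 210 s, if anything falls off the work surface, if the arm or the gripper's body presses on something with over 40 N, if the wrist force passes 120 N, or if a joint passes its speed limit or range.

## Working session

There is one attempt and no reset: what is moved stays moved. The work goes in short steps, Python scripts to look and compute and a shell command to move; the robot and the scene stay as the last step left them, time stands still between calls to the robot, and variables do not carry over. Pictures are saved under pics/ and viewed, on a budget of 14 in all, crops included, one or two more only if the job needs it, and the job is handed in when it is done.

```bash
mkdir -p pics; cat > h.py <<'E'
import numpy as np, cv2, pickle, sys
from station import manip
def snap(name,fn):
    c=manip.read_camera(name); pickle.dump(c,open(fn+'.pkl','wb')); cv2.imwrite('pics/'+fn+'.png',c['img']); return c
def load(fn): return pickle.load(open(fn+'.pkl','rb'))
def px(c,u,v,z=None):
    K=c['K'];R=np.array(c['rotation']);o=np.array(c['origin'])
    r=np.array([(u-K[0][2])/K[0][0],(v-K[1][2])/K[1][1],1.0])
    if z is None: return o+R@(r*c['depth'][int(v),int(u)])
    d=R@r; return o+d*(z-o[2])/d[2]
def cloud(c):
    K=c['K'];h,w=c['depth'].shape;u,v=np.meshgrid(np.arange(w),np.arange(h));d=c['depth']
    P=np.stack([(u-K[0][2])/K[0][0]*d,(v-K[1][2])/K[1][1]*d,d],-1)
    return P@np.array(c['rotation']).T+np.array(c['origin'])
E
python3 - <<'E'
from h import *
np.set_printoptions(precision=3,suppress=True)
s=manip.get_state();print(s);print(manip.tcp_to_grasp)
for n in('top','side'):
    c=snap(n,n+'0');print(n,c['K'],c['origin'],c['rotation'])
E
```

```text
{'t': 0.0, 'joint_positions': array([-71.785,  18.439,  -4.016,  83.176,   1.295,  78.539,  -3.262]), 'joint_velocities': array([ 0.005, -0.109,  0.064,  0.059,  0.072,  0.077,  0.08 ]), 'joint_efforts': array([ -0.   , -49.356,  -0.382, -31.434,   0.013,   0.011,  -0.   ]), 'ee_pos': array([194.342, 619.707, 230.216]), 'orientation': array([[-0.954,  0.299, -0.   ],
       [ 0.299,  0.954, -0.002],
       [-0.   , -0.002, -1.   ]]), 'ft_force': array([-0.216, -0.093,  0.84 ]), 'wrist_torque': array([-0.035, -0.019,  0.049]), 'width': 0.9916734062888577}
-18.700000000000003
top [[466.696   0.    317.075]
 [  0.    466.696 198.072]
 [  0.      0.      1.   ]] [ 313.824  -33.794 1542.065] [[ 0.012 -0.992  0.123]
 [-1.    -0.012 -0.001]
 [ 0.003 -0.123 -0.992]]
side [[478.27    0.    317.875]
 [  0.    478.27  200.199]
 [  0.      0.      1.   ]] [  41.248 -999.513  699.25 ] [[ 0.903 -0.208  0.376]
 [-0.43  -0.45   0.783]
 [ 0.006 -0.868 -0.496]]
```

View pics/top0.png

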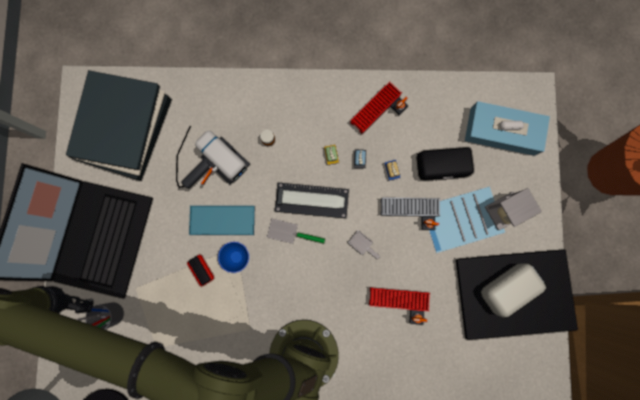

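View pics/side0.png

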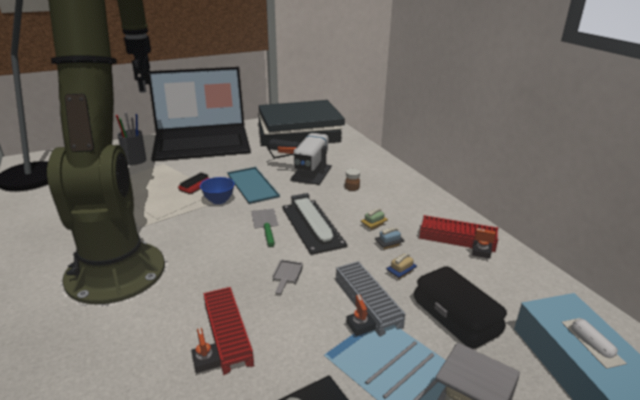

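The top view shows:
- **Carriage:** the grey finned part at (409,207) with its orange knob at (428,223) is the carriage. The two red ones at (398,298) and (375,108) are look-alikes.
- **Station:** (312,200).
- **Models:** mustard d (332,155), grey c (360,158), dark blue a (392,170). No pink b is visible.
- **Tray and scanner:** tray (222,220), scanner (220,158).

I'll confirm in an enlarged crop and measure.

```bash
python3 - <<'E'
from h import *
np.set_printoptions(precision=1,suppress=True)
c=load('top0');P=cloud(c)
cv2.imwrite('pics/crop1.png',cv2.resize(c['img'][120:270,170:450],None,fx=2.85,fy=2.85,interpolation=cv2.INTER_CUBIC))
def rect(u0,u1,v0,v1,zl,zh,n):
    Q=P[v0:v1,u0:u1].reshape(-1,3);Q=Q[(Q[:,2]>zl)&(Q[:,2]<zh)]
    (cx,cy),wh,a=cv2.minAreaRect(Q[:,:2].astype(np.float32));print(n,len(Q),'c',np.array([cx,cy]),'wh',np.array(wh),'ang',round(a,1),'med',np.median(Q,0))
rect(374,444,190,235,24,48,'carriage')
rect(374,444,214,235,54,90,'knob')
rect(270,352,178,222,6,60,'station')
rect(270,352,178,222,26,60,'rail')
rect(185,260,200,240,2,30,'tray')
rect(188,257,128,188,95,130,'barrel')
rect(178,215,155,192,60,100,'grip')
rect(322,342,143,168,10,60,'d');rect(351,370,146,170,10,60,'c');rect(384,402,156,182,10,60,'a')
print(P[60:66,100])
E
```

```text
carriage 1155 c [ 455.  -339.5] wh [188.  104.8] ang 88.7 med [ 472.1 -354.2   34.8]
knob 54 c [ 422.1 -399.9] wh [45.8 11.1] ang 79.7 med [ 421.4 -398.1   72.7]
station 2204 c [499.9 -14.2] wh [143.7 269.3] ang 0.7 med [493.5 -16.3  14.8]
rail 816 c [507.4 -17.2] wh [213.7  65.9] ang 87.3 med [496.8 -12.7  36.5]
tray 1663 c [430.1 277.7] wh [129.5 247.9] ang 0.7 med [428.2 279.4   5.1]
barrel 1379 c [622.1 290.7] wh [163.8 185. ] ang 9.4 med [616.4 276.3 111. ]
grip 463 c [555.9 343.8] wh [ 57.7 132.3] ang 43.6 med [563.5 338.4  93.3]
d 229 c [649.2 -82.2] wh [65.6 40.4] ang 11.4 med [644.6 -80.7  35.9]
c 231 c [ 635.4 -177.2] wh [40.8 63.8] ang 88.6 med [ 631.9 -174.3   36.6]
a 234 c [ 599.1 -284.2] wh [63.9 40.5] ang 12.2 med [ 595.7 -281.2   35.5]
[[1298.6 1084.7 -748.9]
 [1296.9 1088.5 -757.4]
 [1288.7 1085.  -750.9]
 [1281.1 1082.  -745.6]
 [1279.1 1085.4 -753.4]
 [1272.1 1083.2 -749.7]]
```

View pics/crop1.png

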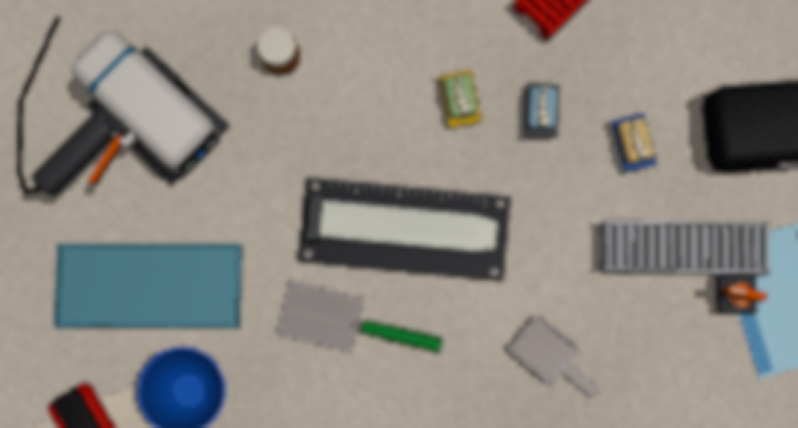

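```bash
cat >> h.py <<'E'
def st():
    s=manip.get_state();R=s['orientation'];print('t %.1f'%s['t'],'p',np.round(s['ee_pos'],1),'phi %.2f tilt %.3f %.3f'%(np.degrees(np.arctan2(R[1,1],R[0,1])),R[0,2],R[1,2]),'F',np.round(s['ft_force'],1),'Tq',np.round(s['wrist_torque'],2),'w %.1f'%(85.4*s['width']),'q',np.round(s['joint_positions'],0))
    return s
def to(x,y,z,phi=None):
    "turn (rad, tool z) and then travel (cm, tool axes after turn) to a TCP target"
    s=manip.get_state();R=s['orientation'];p0=np.degrees(np.arctan2(R[1,1],R[0,1]));phi=p0 if phi is None else phi
    f=np.radians(phi);A=np.array([[-np.sin(f),np.cos(f),0],[np.cos(f),np.sin(f),0],[0,0,-1]])
    print('turn z %.3f'%(-np.radians(phi-p0)),'travel',np.round(A@(np.array([x,y,z])-s['ee_pos'])/10,2))
E
python3 -m pendant '{"turn":[[0,0,0.145],[0,0,0.145],[0,0,0.145],[0,0,0.145],[0,0,0.145],[0,0,0.145],[0,0,0.145],[0,0,0.145]],"travel":[[0,0,0],[0,0,0],[0,0,0],[0,0,0],[0,0,0],[0,0,0],[0,0,0],[0,0,0]],"grip":[8.5,8.5,8.5,8.5,8.5,8.5,8.5,8.5]}'
python3 -m pendant '{"turn":[[0,0,0.107],[0,0,0],[0,0,0],[0,0,0],[0,0,0],[0,0,0],[0,0,0],[0,0,0]],"travel":[[0,0,0],[-3.5,3.5,0],[-3.5,3.5,0],[-3.5,3.5,0],[-3.5,3.5,0],[-3.5,3.5,0],[-3.5,3.5,0],[-3.5,3.5,0]],"grip":[8.5,8.5,8.5,8.5,8.5,8.5,8.5,8.5]}'
python3 -c "
from h import *
st();to(500,250,250,0)"
```

```text
t: 0.9
ee_pos: [194.3, 619.9, 230.6]
orientation: [[-0.101, 0.995, -0.0], [0.995, 0.101, -0.001], [-0.001, -0.0, -1.0]]
ft_force: [0.3, -0.1, -1.0]
width: 0.996
t: 1.7
ee_pos: [440.4, 373.5, 231.1]
orientation: [[-0.0, 1.0, -0.0], [1.0, 0.0, -0.0], [-0.0, -0.0, -1.0]]
ft_force: [0.7, 0.5, 0.7]
width: 0.994
t 1.7 p [440.4 373.5 231.1] phi 0.01 tilt -0.000 -0.000 F [0.7 0.5 0.7] Tq [ 0.08 -0.06  0.01] w 84.9 q [-58.  10.  17.  94.  -3.  76. -41.]
turn z 0.000 travel [-12.35   5.96  -1.89]
```

```bash

python3 -m pendant '{"turn":[[0,0,0],[0,0,0],[0,0,0],[0,0,0],[0,0,0],[0,0,0],[0,0,0],[0,0,0]],"travel":[[-4.5,1,-0.5],[-4.5,1,-0.5],[-4.5,1,-0.5],[-4.5,1,-0.5],[-4.5,1,-0.5],[-4.5,0.5,-0.5],[-4.5,0,0],[-4.5,0,0]],"grip":[8.5,8.5,8.5,8.5,8.5,8.5,8.5,8.5]}'
python3 -m pendant '{"turn":[[0,0,0],[0,0,0]],"travel":[[-3,0,0],[0,0,0]],"grip":[8.5,8.5]}'
python3 -c "
from h import *
st();c=snap('wrist','w1');print(c['K'],c['origin'],c['rotation'])"
```

```text
t: 2.5
ee_pos: [494.1, 13.3, 261.2]
orientation: [[0.0, 1.0, 0.0], [1.0, -0.0, 0.0], [0.0, 0.0, -1.0]]
ft_force: [-0.1, -0.5, -0.1]
width: 0.995
t: 2.7
ee_pos: [494.0, -20.5, 261.4]
orientation: [[0.009, 1.0, 0.0], [1.0, -0.009, -0.001], [-0.001, 0.0, -1.0]]
ft_force: [0.6, -0.6, 1.2]
width: 0.994
t 2.7 p [494.  -20.5 261.4] phi -0.50 tilt 0.000 -0.001 F [ 0.6 -0.6  1.2] Tq [-0.06 -0.03 -0.01] w 84.9 q [-38.  -3.  36. 103.   2.  79.  -3.]
[[284.05602188   0.         317.97745068]
 [  0.         284.05602188 194.09264961]
 [  0.           0.           1.        ]] [493.98831534  57.06185867 404.40582361] [[ 9.99951009e-01 -9.10992117e-03 -3.87150529e-03]
 [-9.85550222e-03 -9.52694031e-01 -3.03771218e-01]
 [-9.21028133e-04  3.03794491e-01 -9.52737140e-01]]
```

View pics/w1.png

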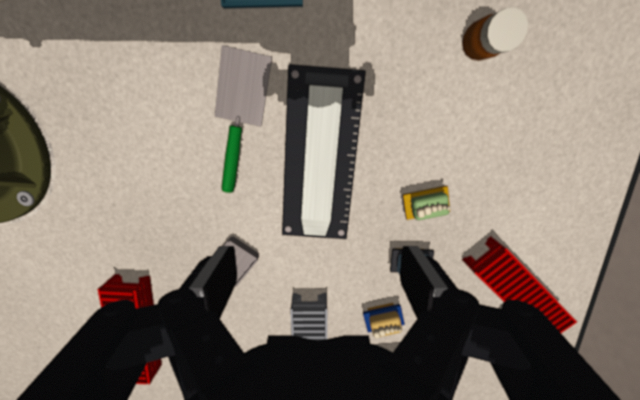

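The wrist view shows the plate corners at (289,66), (366,69), (347,238) and (282,236). The stop is at the far (+y) end, with the open end nearer the carriage, which is at the bottom (310,315).

```bash
python3 - <<'E'
from h import *
np.set_printoptions(precision=1,suppress=True)
c=load('w1')
def fit(I,W):
    W=np.array(W,float);I=np.array(I,float);a=I-I.mean(0);b=W-W.mean(0)
    th=np.arctan2((a[:,0]*b[:,1]-a[:,1]*b[:,0]).sum(),(a*b).sum());R=np.array([[np.cos(th),-np.sin(th)],[np.sin(th),np.cos(th)]])
    return W.mean(0)-R@I.mean(0),np.degrees(th),np.linalg.norm(b-a@R.T,axis=1)
W=[px(c,u,v,12)[:2] for u,v in[(289,66),(366,69),(347,238),(282,236)]];print(W,fit([(-50,120),(50,120),(50,-120),(-50,-120)],W))
# cloud of rail top
P=cloud(c)[60:240,270:370].reshape(-1,3);Q=P[(abs(P[:,2]-36)<3)];print(cv2.minAreaRect(Q[:,:2].astype(np.float32)),Q.mean(0))
for y in range(-100,90,20):
    q=Q[abs(Q[:,1]-y)<5];print(y,len(q),np.percentile(q[:,0],[2,50,98]) if len(q) else '',end=' ')
t=load('top0');P=cloud(t);Q=P[185:216,285:345].reshape(-1,3);Q=Q[abs(Q[:,2]-36)<3];print()
for y in range(-100,90,20):
    q=Q[abs(Q[:,1]-y)<8];print(y,len(q),np.percentile(q[:,0],[5,50,95]) if len(q) else '')
E
```

```text
[array([457.3, 102.7]), array([555.1,  98.3]), array([ 536. , -138.8]), array([ 437. , -134.5])] (array([496.3, -18.1]), np.float64(-4.433951925152295), array([3.1, 0.7, 3. , 0.7]))
((494.2479553222656, -23.452003479003906), (199.5728302001953, 40.015525817871094), 85.17963409423828) [495.1 -13.2  36.5]
-100 182 [469.6 488.6 506.7] -80 196 [470.2 489.6 508.9] -60 204 [472.2 491.2 510.2] -40 219 [474.  494.  512.3] -20 218 [475.7 494.3 513.9] 0 245 [477.4 497.  515.1] 20 248 [478.1 497.1 517.5] 40 264 [479.8 498.5 518.6] 60 292 [481.4 501.1 520.7] 80 31 [482.9 489.  501.6] 
-100 40 [472.6 490.4 505.7]
-80 42 [472.1 493.3 511.3]
-60 28 [476.4 493.2 511.2]
-40 34 [476.9 496.3 512.2]
-20 35 [480.1 497.9 514. ]
0 39 [483.7 497.3 517.1]
20 37 [483.3 500.3 517.5]
40 38 [483.6 503.3 519.9]
60 31 [486.8 499.5 518.1]
80 0
```

```bash

python3 -m pendant '{"turn":[[0,0,0],[0,0,0],[0,0,0],[0,0,0],[0,0,0],[0,0,0],[0,0,0]],"travel":[[-4,-0.4,0],[-4,-0.4,0],[-4,-0.4,0],[-4,-0.4,0],[-4,0,0],[-4,0,0],[0,0,0]],"grip":[8.5,8.5,8.5,8.5,8.5,8.5,8.5]}' | head -2
python3 - <<'E'
from h import *
np.set_printoptions(precision=1,suppress=True)
st();c=snap('wrist','w2');P=cloud(c).reshape(-1,3)
Q=P[(P[:,2]>30)&(P[:,2]<46)&(abs(P[:,1]+345)<110)&(abs(P[:,0]-475)<40)]
for y in range(-440,-240,10):
    q=Q[abs(Q[:,1]-y)<4];print(y,len(q),np.percentile(q[:,0],[2,98]) if len(q)>5 else '',end=';')
print();print(np.percentile(Q[:,1],[1,99]))
W=P[(P[:,2]>60)&(P[:,2]<82)&(abs(P[:,1]+400)<40)&(abs(P[:,0]-420)<40)];print('wing',cv2.minAreaRect(W[:,:2].astype(np.float32)),W.mean(0),W[:,2].max())
E
```

```text
t: 3.45
ee_pos: [477.3, -259.5, 261.3]
t 3.5 p [ 477.3 -259.5  261.3] phi -0.40 tilt -0.001 -0.004 F [ 0.4 -0.1  0.1] Tq [-0. -0. -0.] w 84.7 q [-23.   5.  52.  97.  -4.  79.  29.]
-440 0 ;-430 258 [447.8 501.4];-420 251 [448.1 501.2];-410 78 [446.8 502.6];-400 52 [445.6 502.5];-390 213 [446.1 500.9];-380 257 [447.7 501.9];-370 295 [447.8 502.1];-360 250 [448.2 502. ];-350 89 [447.2 503.2];-340 95 [446.2 503.1];-330 252 [447.6 502.9];-320 300 [448.1 501.5];-310 290 [448.  501.3];-300 261 [448.6 503.6];-290 147 [446.4 503.7];-280 135 [446.7 503.6];-270 266 [447.4 502.9];-260 310 [448.5 502. ];-250 273 [447.7 503.1];
[-430.5 -247.4]
wing ((420.83319091796875, -399.73284912109375), (43.75932693481445, 9.966636657714844), 77.96822357177734) [ 421.7 -396.3   73. ] 76.1199537916633
```

View pics/w2.png

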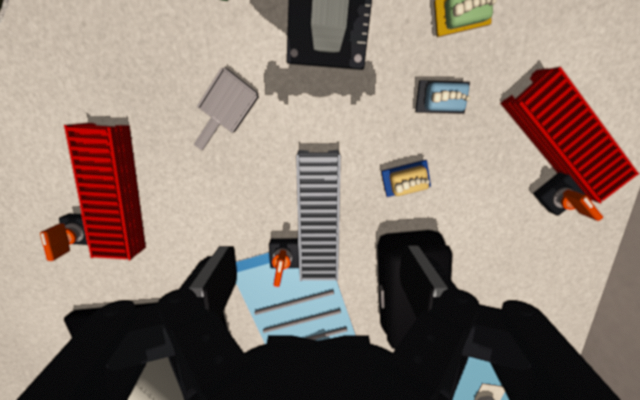

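The grey carriage is at (318,215) and both look-alikes are red, so the target is clear. It sits at (475,-339.5), yaw about 0. Going down to grasp it.

```bash

python3 -m pendant '{"turn":[[0,0,0],[0,0,0],[0,0,0],[0,0,0],[0,0,0],[0,0,0],[0,0,0],[0,0,0]],"travel":[[-4,-0.1,4],[-4,-0.2,4],[0,0,4],[0,0,4],[0,0,3],[0,0,3],[0,0,2],[0,0,0]],"grip":[8.5,8.5,8.5,8.5,8.5,8.5,8.5,8.5]}'|grep -v ori
python3 -c "
from h import *
st();to(475,-339.5,8,-0.3)"
```

```text
t: 4.3
ee_pos: [475.0, -321.1, 27.1]
ft_force: [-0.4, 0.6, 0.8]
width: 0.991
t 4.3 p [ 475.  -321.1   27.1] phi 0.19 tilt -0.006 0.004 F [-0.4  0.6  0.8] Tq [ 0.06  0.05 -0.01] w 84.6 q [ -8.  27.  48. 107. -24.  57.  50.]
turn z 0.009 travel [-1.84  0.01  1.91]
```

```bash

python3 -m pendant '{"turn":[[0,0,0.004],[0,0,0.004],[0,0,0],[0,0,0],[0,0,0],[0,0,0],[0,0,0],[0,0,0]],"travel":[[-0.9,0,0],[-0.9,0,0.9],[0,0,1],[0,0,0],[0,0,0],[0,0,0],[0,0,0],[0,0,0]],"grip":[8.5,8.5,8.5,8.5,5,5,5,5]}' 80|grep -v ori
python3 -m pendant '{"turn":[[0,0,0],[0,0,0],[0,0,0]],"travel":[[0,0,0],[0,0,0],[0,0,0]],"grip":[5,5,5]}'|grep -v ori
python3 -c "
from h import *
st()"
```

```text
t: 5.1
ee_pos: [476.6, -343.6, 12.5]
ft_force: [-0.0, -0.0, 4.8]
width: 0.667
t: 5.4
ee_pos: [476.6, -343.6, 12.5]
ft_force: [0.5, -0.0, 5.9]
width: 0.663
t 5.4 p [ 476.6 -343.6   12.5] phi -0.44 tilt 0.002 -0.000 F [ 0.5 -0.   5.9] Tq [0.2  0.1  0.04] w 56.6 q [ -5.  29.  47. 106. -26.  56.  53.]
```

```bash

python3 -m pendant '{"turn":[[0,0,0],[0,0,0],[0,0,0.025],[0,0,0.025],[0,0,0.023],[0,0,0],[0,0,0],[0,0,0]],"travel":[[0,0,-0.6],[0,0,-0.6],[0,0,-0.55],[0,0,0],[0,0,0],[2.5,-0.2,0],[2.5,-0.2,0],[0,0,0]],"grip":[5,5,5,5,5,5,5,5]}'|grep -v ori
python3 -m pendant '{"turn":[[0,0,0],[0,0,0],[0,0,0],[0,0,0],[0,0,0]],"travel":[[2,-0.2,0],[2,-0.17,0],[1.5,0,0],[0,0,0],[0,0,0]],"grip":[5,5,5,5,5]}'|grep -v ori
python3 - <<'E'
from h import *
np.set_printoptions(precision=1,suppress=True)
st();c=snap('wrist','w3');to(477.7,-233.6,30,-4.6)
P=cloud(c).reshape(-1,3)
for y in range(-140,60,20):
    q=P[(abs(P[:,1]-y)<5)&(abs(P[:,2]-36)<3)&(abs(P[:,0]-494)<40)];print('rail',y,len(q),np.percentile(q[:,0],[2,98]) if len(q)>9 else '')
for y in range(-330,-130,10):
    q=P[(abs(P[:,1]-y)<4)&(abs(P[:,2]-55)<9)&(abs(P[:,0]-478)<40)];print('car',y,len(q),np.percentile(q[:,0],[2,98]) if len(q)>9 else '',q[:,2].max() if len(q) else '')
E
python3 - <<'E'
import cv2
i=cv2.imread('pics/w3.png');cv2.imwrite('pics/w3c.png',cv2.resize(i[:,160:480],None,fx=1.5,fy=1.5))
E
```

```text
t: 6.2
ee_pos: [476.1, -288.1, 27.9]
ft_force: [1.0, 0.6, -6.0]
width: 0.663
t: 6.7
ee_pos: [476.7, -238.5, 29.1]
ft_force: [0.4, -0.7, -6.0]
width: 0.666
t 6.7 p [ 476.7 -238.5   29.1] phi -4.63 tilt 0.000 -0.001 F [ 0.4 -0.7 -6. ] Tq [-0. -0. -0.] w 56.9 q [-20.  22.  51. 113. -20.  54.  36.]
turn z -0.002 travel [ 0.6  0.1 -0.1]
rail -140 0 
rail -120 412 [472.4 501.3]
rail -100 0 
rail -80 0 
rail -60 0 
rail -40 0 
rail -20 0 
rail 0 0 
rail 20 0 
rail 40 0 
car -330 0  
car -320 0  
car -310 0  
car -300 0  
car -290 0  
car -280 224 [471.1 501.2] 58.30155619060092
car -270 494 [444.3 501.4] 60.41852789988796
car -260 1283 [445.7 501.6] 60.481014279685326
car -250 2144 [447.1 502.9] 63.98298012208343
car -240 2685 [447.2 503.6] 63.963228389612325
car -230 2908 [447.4 509.8] 63.99717109350328
car -220 1598 [449.1 504.9] 61.0192306541112
car -210 1185 [449.6 506. ] 60.76561752246093
car -200 2137 [450.7 506.4] 60.62650463879865
car -190 3094 [451.9 506.7] 60.84759069544879
car -180 3023 [452.6 507.7] 61.10822149015752
car -170 2804 [453.1 508.6] 61.10199593501778
car -160 3100 [453.9 509.5] 61.253598961593966
car -150 3723 [454.8 510.1] 60.984835822232526
car -140 684 [454.7 509.2] 60.919418518833936
```

View pics/w3c.png

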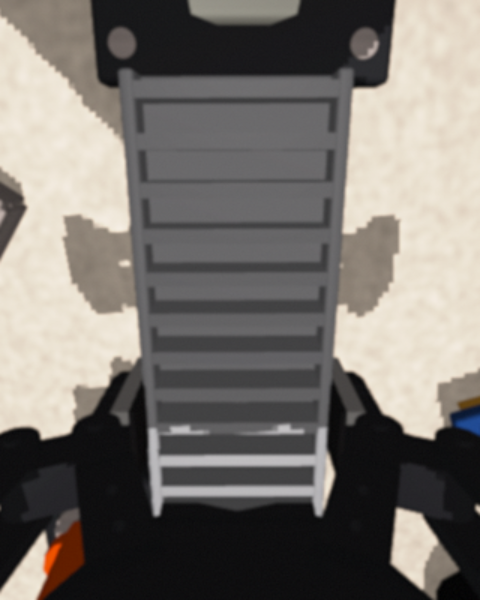

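```bash

python3 -m pendant '{"turn":[[0,0,0],[0,0,0],[0,0,0],[0,0,0],[0,0,0],[0,0,0],[0,0,0],[0,0,0]],"travel":[[0,0.16,0.1],[1,0,0],[1,0,0],[1,0,0],[1,0,0],[1,0,0],[1,0,0],[0,0,0]],"grip":[5,5,5,5,5,5,5,5]}'|grep -v ori
python3 -c "
from h import *
st();to(494.7,-22.3,28,-4.6)"
```

```text
t: 7.55
ee_pos: [483.6, -176.0, 28.1]
ft_force: [0.2, 1.4, -3.7]
width: 0.66
t 7.5 p [ 483.6 -176.    28.1] phi -4.48 tilt 0.000 0.002 F [ 0.2  1.4 -3.7] Tq [ 0.37 -0.05  0.04] w 56.4 q [-28.  19.  51. 116. -18.  53.  28.]
turn z 0.002 travel [ 1.541e+01 -1.300e-01  1.000e-02]
```

```bash

python3 -m pendant '{"turn":[[0,0,0],[0,0,0],[0,0,0],[0,0,0],[0,0,0],[0,0,0],[0,0,0],[0,0,0]],"travel":[[1.5,0,0],[2,0,0],[2,0,0],[2,-0.03,0],[2,-0.03,0],[2,-0.03,0],[2,-0.03,0],[0,0,0]],"grip":[5,5,5,5,5,5,5,5]}'|grep -v ori
python3 -c "
from h import *
st();to(494.7,-22.3,28,-4.6)"
```

```text
t: 8.35
ee_pos: [494.0, -41.1, 28.5]
ft_force: [2.5, 1.1, -4.7]
width: 0.661
t 8.3 p [494.  -41.1  28.5] phi -4.43 tilt 0.002 0.001 F [ 2.5  1.1 -4.7] Tq [ 0.24 -0.26 -0.09] w 56.4 q [-43.  15.  49. 118. -15.  52.  11.]
turn z 0.003 travel [ 1.88 -0.08  0.05]
```

Nearly home; creep onto the stop and press lightly.

```bash

python3 -m pendant '{"turn":[[0,0,0],[0,0,0],[0,0,0],[0,0,0],[0,0,0],[0,0,0],[0,0,0]],"travel":[[0.4,0,0],[0.4,0,0],[0.3,0,0],[0.3,0,0],[0.3,0,0],[0.2,0,0],[0,0,0]],"grip":[5,5,5,5,5,5,5]}'|grep -v ori
python3 -c "
from h import *
st()"
```

```text
t: 9.05
ee_pos: [494.9, -25.1, 28.4]
ft_force: [1.1, -4.1, 0.6]
width: 0.665
t 9.1 p [494.9 -25.1  28.4] phi -4.65 tilt 0.001 -0.000 F [ 1.1 -4.1  0.6] Tq [-0.83 -0.26 -0.17] w 56.8 q [-44.  15.  49. 118. -15.  52.   8.]
```

```bash

python3 -m pendant '{"turn":[[0,0,0],[0,0,0],[0,0,0],[0,0,0]],"travel":[[0.25,0,0],[0.25,0,0],[0,0,0],[0,0,0]],"grip":[5,5,5,5]}'|grep -v ori
python3 -c "
from h import *
st()"
```

```text
t: 9.45
ee_pos: [495.2, -21.2, 28.4]
ft_force: [1.0, -6.6, -0.9]
width: 0.664
t 9.4 p [495.2 -21.2  28.4] phi -4.69 tilt 0.001 -0.001 F [ 1.  -6.6 -0.9] Tq [-1.16 -0.26 -0.14] w 56.7 q [-45.  15.  49. 118. -15.  52.   8.]
```

```bash

python3 -m pendant '{"turn":[[0,0,0],[0,0,0],[0,0,0],[0,0,0]],"travel":[[0.3,0,0],[0.3,0,0],[0,0,0],[0,0,0]],"grip":[5,5,5,5]}'|grep -v ori
python3 - <<'E'
from h import *
st()
c=snap('wrist','w4')
E
```

```text
t: 9.85
ee_pos: [494.9, -21.1, 28.4]
ft_force: [-1.2, -18.6, 2.8]
width: 0.661
t 9.8 p [494.9 -21.1  28.4] phi -4.86 tilt 0.000 -0.008 F [ -1.2 -18.6   2.8] Tq [-3.44  0.04  0.06] w 56.4 q [-45.  15.  49. 118. -14.  52.   7.]
```

View pics/w4.png

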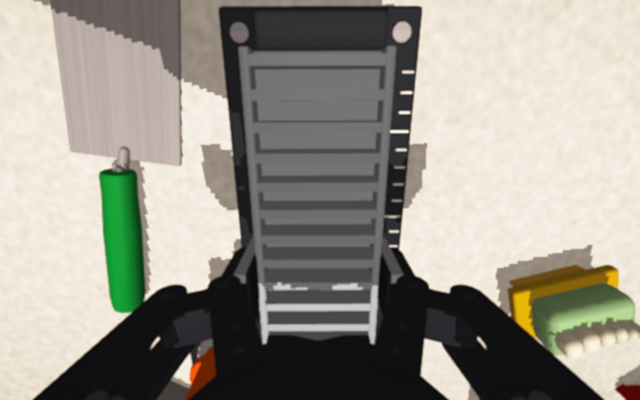

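Home: the pose no longer advances and the push reads 18.6 N. The front edge is against the stop at v≈50. Release, rise, and turn for the wing.

```bash

python3 -m pendant '{"turn":[[0,0,0],[0,0,0],[0,0,0],[0,0,0],[0,0,0],[0,0,0],[0,0,0],[0,0,0]],"travel":[[-0.5,0,0],[0,0,0],[0,0,0],[0,0,0],[0,0,-3],[0,0,-4],[0,0,-4],[0,0,-3]],"grip":[5,8.5,8.5,8.5,8.5,8.5,8.5,8.5]}'|grep -v ori
python3 -m pendant '{"turn":[[0,0,0.1],[0,0,0.105],[0,0,0],[0,0,0],[0,0,0]],"travel":[[-2.5,0,-2],[-2.5,0,-2],[-2,0,-2],[0,0,0],[0,0,0]],"grip":[4,4,4,4,4]}'|grep -v ori
python3 - <<'E'
from h import *
np.set_printoptions(precision=1,suppress=True)
st();c=snap('wrist','w5');P=cloud(c);M=(P[...,2]>78)&(P[...,2]<100)&(abs(P[...,0]-436)<35)&(abs(P[...,1]+74)<35)
W=P[M];print(len(W),cv2.minAreaRect(W[:,:2].astype(np.float32)) if len(W)>5 else '',W.mean(0))
to(436.4,-73.6,63,-16.6)
E
```

```text
t: 10.7
ee_pos: [495.3, -18.0, 170.5]
ft_force: [0.8, 1.1, 0.0]
width: 0.993
t: 11.2
ee_pos: [482.8, -86.5, 228.1]
ft_force: [-0.6, -0.1, 0.5]
width: 0.472
t 11.2 p [482.8 -86.5 228.1] phi -16.34 tilt 0.001 0.002 F [-0.6 -0.1  0.5] Tq [ 0.  0. -0.] w 40.3 q [-49.  -4.  55. 107.   4.  76. -12.]
453 ((435.1628112792969, -73.16696166992188), (42.679588317871094, 10.118890762329102), 73.4771728515625) [436.3 -72.1  89. ]
turn z 0.006 travel [-0.1 -4.8 16.4]
```

View pics/w5.png

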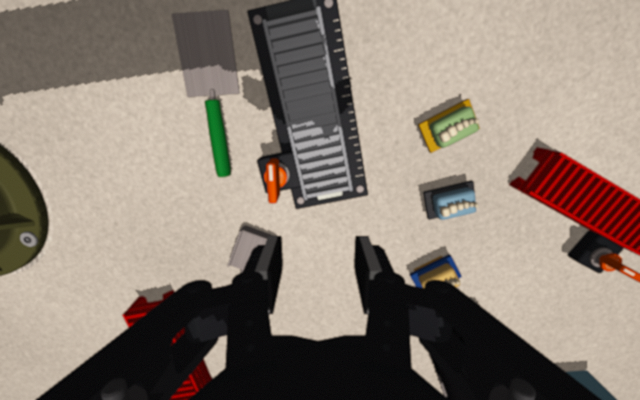

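The wing is at (273,180), matching the computed centre (435.5,-73.3) and angle 73.5°. Descend and grip it.

```bash

python3 -m pendant '{"turn":[[0,0,0],[0,0,0],[0,0,0],[0,0,0],[0,0,0],[0,0,0],[0,0,0]],"travel":[[0,-2.4,2.4],[0,-2.5,3],[0,0,4],[0,0,4],[0,0,3],[0,0,0],[0,0,0]],"grip":[4,4,4,4,4,4,4]}'|grep -v ori
python3 -c "
from h import *
st();to(435.6,-73.4,63,-16.5)"
```

```text
t: 11.95
ee_pos: [435.1, -73.3, 63.8]
ft_force: [0.7, -0.1, -0.5]
width: 0.467
t 11.9 p [435.1 -73.3  63.8] phi -16.32 tilt -0.002 -0.002 F [ 0.7 -0.1 -0.5] Tq [-0.01  0.    0.02] w 39.9 q [-50.   2.  58. 124.  -2.  55.  -8.]
turn z 0.003 travel [0.   0.05 0.08]
```

```bash

python3 -m pendant '{"turn":[[0,0,0],[0,0,0],[0,0,0],[0,0,0],[0,0,0.08],[0,0,0.12],[0,0,0.12],[0,0,0.12]],"travel":[[0,0,0],[0,0,0],[0,0,0],[0,0,0],[0,0,0],[0,0,0],[0,0,0],[0,0,0]],"grip":[0.5,0.5,0.5,0.5,0.5,0.5,0.5,0.5]}' 60|grep -v ori
python3 -m pendant '{"turn":[[0,0,0.12],[0,0,0.12],[0,0,0.12],[0,0,0.12],[0,0,0.12],[0,0,0.10],[0,0,0.06],[0,0,0]],"travel":[[0,0,0],[0,0,0],[0,0,0],[0,0,0],[0,0,0],[0,0,0],[0,0,0],[0,0,0]],"grip":[0.5,0.5,0.5,0.5,0.5,0.5,0.5,0.5]}'|grep -v ori
python3 -c "
from h import *
st()"
```

```text
t: 12.75
ee_pos: [436.9, -73.5, 65.5]
ft_force: [-2.5, 0.9, 6.3]
width: 0.101
t: 13.55
ee_pos: [436.6, -73.6, 65.6]
ft_force: [-3.0, 0.6, 9.6]
width: 0.102
t 13.6 p [436.6 -73.6  65.6] phi -85.19 tilt 0.001 0.001 F [-3.   0.6  9.6] Tq [0.06 0.65 0.  ] w 8.7 q [-52.   2.  60. 124.  -2.  55. -76.]
```

```bash

python3 -m pendant '{"turn":[[0,0,0],[0,0,0],[0,0,0],[0,0,0],[0,0,0],[0,0,-0.1],[0,0,-0.14],[0,0,-0.14]],"travel":[[0,0,0],[0,0,0],[0,0,-3],[0,0,-4],[0,0,-4],[0,0,-4],[0,0,-3],[0,0,-2]],"grip":[4,4,4,4,8.5,8.5,8.5,8.5]}'|grep -v ori
python3 -m pendant '{"turn":[[0,0,-0.14],[0,0,-0.14],[0,0,-0.14],[0,0,-0.14],[0,0,-0.14],[0,0,-0.14],[0,0,-0.14],[0,0,-0.05]],"travel":[[0,0,0],[0,0,0],[0,0,0],[0,0,0],[0,0,0],[0,0,0],[0,0,0],[0,0,0]],"grip":[8.5,8.5,8.5,8.5,8.5,8.5,8.5,8.5]}'|grep -v ori
python3 -m pendant '{"turn":[[0,0,0],[0,0,0],[0,0,0],[0,0,0],[0,0,0]],"travel":[[-1,3,0],[-1,3,0],[0,3,0],[0,0,0],[0,0,0]],"grip":[8.5,8.5,8.5,8.5,8.5]}'|grep -v ori
cat >> h.py <<'E'
def mod(P,x,y,lo=10,r=50):
    "pose of a model near x,y from the cloud: base+gum outline, long axis angle"
    M=(P[...,2]>lo)&(P[...,2]<lo+60)&(np.hypot(P[...,0]-x,P[...,1]-y)<r);M=cv2.erode(M.astype(np.uint8),np.ones((2,2)))>0
    Q=P[M]
    if len(Q)<30: print('none',x,y); return
    (cx,cy),(w,h),a=cv2.minAreaRect(Q[:,:2].astype(np.float32))
    if w<h: a-=90
    T=Q[Q[:,2]>lo+25]
    print('model c %.1f %.1f'%(cx,cy),'size %.0f %.0f'%(w,h),'long-axis ang %.1f'%((a+90)%180-90),'top',np.round(np.percentile(Q[:,2],98),1),'topmean',np.round(T.mean(0)[:2],1) if len(T) else '')
E
python3 - <<'E'
from h import *
np.set_printoptions(precision=1,suppress=True)
st();c=snap('wrist','w6');P=cloud(c);M=(P[...,2]>78)&(P[...,2]<100)&(abs(P[...,0]-436)<35)&(abs(P[...,1]+74)<35)
W=P[M];print(len(W),cv2.minAreaRect(W[:,:2].astype(np.float32)) if len(W)>5 else '',W.mean(0))
Q=P.reshape(-1,3);Q=Q[(Q[:,2]>48)&(Q[:,2]<62)&(abs(Q[:,0]-495)<45)&(Q[:,1]>-125)&(Q[:,1]<95)]
print('carr',cv2.minAreaRect(Q[:,:2].astype(np.float32)))
for y in range(-100,80,20):
    q=Q[abs(Q[:,1]-y)<4];print(y,len(q),np.percentile(q[:,0],[2,98]) if len(q)>9 else '',end=';')
for x,y in((649,-82),(635,-177),(599,-284)): mod(P,x,y)
E
```

```text
t: 14.35
ee_pos: [436.4, -73.8, 266.7]
ft_force: [0.5, 0.6, -0.4]
width: 0.993
t: 15.15
ee_pos: [435.6, -73.9, 264.1]
ft_force: [0.2, -0.0, -0.0]
width: 0.998
t: 15.65
ee_pos: [523.6, -100.7, 263.3]
ft_force: [-0.9, -0.2, 0.5]
width: 0.995
t 15.7 p [ 523.6 -100.7  263.3] phi -4.38 tilt -0.003 -0.004 F [-0.9 -0.2  0.5] Tq [-0.1 -0.   0. ] w 84.9 q [-54.   5.  66.  99.  -4.  80.   8.]
386 ((434.9737548828125, -73.79290008544922), (43.42341995239258, 10.167306900024414), 4.936546802520752) [436.  -73.   89.2]
carr ((493.65478515625, -13.651817321777344), (198.81117248535156, 58.21488571166992), 85.21292114257812)
-100 131 [457.9 514.5];-80 150 [460.3 517. ];-60 218 [461.9 518.8];-40 167 [463.1 520.6];-20 136 [464.5 522.4];0 256 [466.5 523.8];20 240 [468.  525.5];40 162 [469.6 527.3];60 329 [472.  528.7];model c 647.7 -81.9 size 63 39 long-axis ang 11.9 top 49.8 topmean [645.7 -80.5]
model c 634.8 -176.2 size 40 64 long-axis ang -0.5 top 49.7 topmean [ 633.3 -173.9]
model c 598.2 -283.9 size 62 41 long-axis ang 14.5 top 49.8 topmean [ 597.2 -280. ]
```

View pics/w6.png

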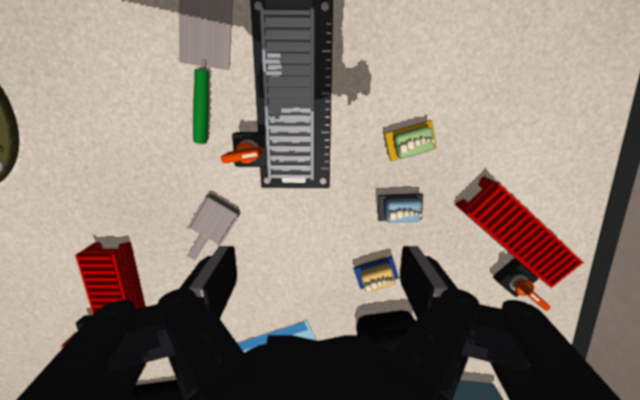

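```bash
cat >> h.py <<'E'
def comb(P,x0=494,y0=-18.3,yaw=-4.8):
    a=np.radians(yaw);X=np.array([np.cos(a),np.sin(a)]);Y=np.array([-np.sin(a),np.cos(a)])
    Q=P.reshape(-1,3);D=Q[:,:2]-[x0,y0];u=D@X;s=D@Y;m=(abs(u)<21)&(abs(s)<96)&(Q[:,2]>40)&(Q[:,2]<63)
    s=s[m];z=Q[m,2]
    best=max(np.arange(-6,6,0.25),key=lambda d:np.corrcoef((abs((s-d+6)%12-6)<2),z)[0,1])
    best2=[(round(np.corrcoef((abs((s-d+6)%12-6)<2)&(abs(s-d)<94),z)[0,1],2)) for d in (best-.5,best,best+.5)]
    print('comb shift along y_s',best,best2,'zmax',np.percentile(z,98),'n',len(s),'range',np.percentile(s[z>54],[1,99]))
E
python3 - <<'E'
from h import *
for n in('w5','w6'): comb(cloud(load(n)))
E
```

```text
comb shift along y_s 5.75 [np.float64(0.69), np.float64(0.81), np.float64(0.74)] zmax 59.73195478124471 n 7146 range [-91.10497958  91.30498253]
comb shift along y_s 5.5 [np.float64(0.68), np.float64(0.81), np.float64(0.74)] zmax 59.80775392493042 n 6007 range [-91.36990484  90.72323907]
```

```bash
python3 -c "
from h import *
to(647.7,-81.9,60,11.9)"
```

```text
turn z -0.284 travel [-0.7  12.58 20.38]
```

```bash

python3 -m pendant '{"turn":[[0,0,-0.142],[0,0,-0.142],[0,0,0],[0,0,0],[0,0,0],[0,0,0],[0,0,0],[0,0,0]],"travel":[[0,0,0],[0,0,0],[-0.2,3,2],[-0.2,3,3],[-0.2,3.2,3],[-0.1,3.4,3],[0,0,3],[0,0,2]],"grip":[8.5,8.5,8.5,8.5,8.5,8.5,8.5,8.5]}'|grep -v ori
python3 - <<'E'
from h import *
st();c=snap('wrist','w7');mod(cloud(c),647.7,-81.9);to(647.7,-81.9,22.5,11.9)
E
```

```text
t: 16.5
ee_pos: [647.7, -80.5, 103.4]
ft_force: [-1.5, 0.1, -0.6]
width: 0.995
t 16.5 p [647.7 -80.5 103.4] phi 11.93 tilt -0.001 0.003 F [-1.5  0.1 -0.6] Tq [-0.05  0.03  0.  ] w 85.0 q [-35.  33.  55.  93. -29.  69.  38.]
model c 648.6 -80.9 size 63 40 long-axis ang 11.9 top 49.7 topmean [647.8 -78.7]
turn z 0.000 travel [-0.21  0.16  7.83]
```

```bash

python3 -m pendant '{"turn":[[0,0,0],[0,0,0],[0,0,0],[0,0,0],[0,0,0],[0,0,0],[0,0,0],[0,0,0]],"travel":[[-0.1,0.1,2.5],[0,0,2.5],[0,0,2],[0,0,0.9],[0,0,0],[0,0,0],[0,0,0],[0,0,0]],"grip":[8.5,8.5,8.5,8.5,8.5,8.5,4,4]}' 60|grep -v ori
python3 -m pendant '{"turn":[[0,0,0],[0,0,0],[0,0,0],[0,0,0]],"travel":[[0,0,0],[0,0,0],[0,0,0],[0,0,0]],"grip":[4,4,4,4]}'|grep -v ori
python3 -c "
from h import *
st()"
```

```text
t: 17.35
ee_pos: [650.5, -82.2, 26.4]
ft_force: [-0.1, -0.0, -0.5]
width: 0.689
t: 17.75
ee_pos: [650.7, -82.4, 26.4]
ft_force: [-1.2, -0.1, 4.8]
width: 0.545
t 17.8 p [650.7 -82.4  26.4] phi 11.92 tilt 0.002 -0.000 F [-1.2 -0.1  4.8] Tq [0.02 0.15 0.  ] w 46.6 q [-33.  38.  51.  96. -33.  62.  40.]
```

```bash

python3 -m pendant '{"turn":[[0,0,0],[0,0,0],[0,0,0],[0,0,0.146],[0,0,0.146],[0,0,0],[0,0,0],[0,0,0]],"travel":[[0,0,-2],[0,0,-3],[0,0,-3.5],[0,0,0],[0,0,0],[2,-2.7,0],[2.1,-2.7,0],[2.1,-2.7,0]],"grip":[4,4,4,4,4,4,4,4]}'|grep -v ori
python3 -m pendant '{"turn":[[0,0,0],[0,0,0],[0,0,0],[0,0,0],[0,0,0]],"travel":[[2,-2.7,0],[2.1,-2.7,0],[2,-2.7,0],[0,0,0],[0,0,0]],"grip":[4,4,4,4,4]}'|grep -v ori
python3 - <<'E'
from h import *
st();c=snap('wrist','w8');P=cloud(c);to(500,53,104,-4.8)
comb(P,494,-18.7);mod(P,500,53,lo=75,r=45)
cv2.imwrite('pics/w8b.png',c['img'])
E
```

```text
t: 18.55
ee_pos: [573.1, -13.3, 110.4]
ft_force: [0.3, -0.1, -1.8]
width: 0.545
t: 19.05
ee_pos: [498.4, 55.1, 110.7]
ft_force: [0.3, -0.9, -1.0]
width: 0.544
t 19.1 p [498.4  55.1 110.7] phi -4.68 tilt 0.000 0.002 F [ 0.3 -0.9 -1. ] Tq [-0.07 -0.03  0.01] w 46.5 q [-72.  12.  69. 114. -12.  62.  -2.]
turn z -0.000 travel [-0.08  0.09  0.68]
comb shift along y_s 5.25 [np.float64(0.48), np.float64(0.51), np.float64(0.47)] zmax 59.417455521638956 n 4205 range [-40.80556152  92.2751862 ]
model c 497.8 58.7 size 35 73 long-axis ang -4.9 top 134.1 topmean [498.3  63.7]
```

View pics/w8b.png

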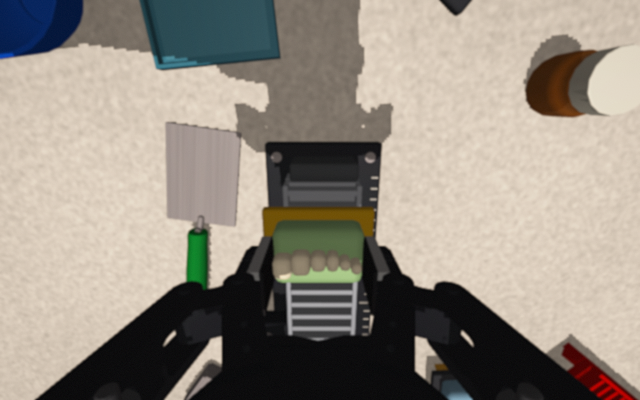

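```bash
cat >> h.py <<'E'
def held(P,yaw=-4.8,x0=494,y0=-18.7):
    "front edge (tool +x side) and lateral span of the held model's base, in the comb frame"
    s=manip.get_state();zo=s['ee_pos'][2]-26.4
    a=np.radians(yaw);X=np.array([np.cos(a),np.sin(a)]);Y=np.array([-np.sin(a),np.cos(a)])
    D=P[...,:2]-[x0,y0];u=D@X;v=D@Y;t=s['ee_pos'][:2]-[x0,y0]
    m=(abs(P[...,2]-zo-20)<4)&(abs(u-t@X)<40)&(v-t@Y>10)&(v-t@Y<35);m=cv2.erode(m.astype(np.uint8),np.ones((3,3)))>0
    print('tcp u,s',np.round([t@X,t@Y],1),'base n',m.sum(),'u',np.round(np.percentile(u[m],[1,99]),1),'s max',np.round(np.percentile(v[m],[50,98,99.5]),1),'z',np.round(np.median(P[...,2][m])-zo,1))
E
python3 - <<'E'
from h import *
P=cloud(load('w8'));held(P)
E
```

```text
tcp u,s [-0.9 72.7] base n 1284 u [-33.5  27.5] s max [91.9 94.9 95. ] z 20.3
```

```bash
python3 - <<'E'
from h import *
c=load('w8');P=cloud(c);a=np.radians(-4.8);X=np.array([np.cos(a),np.sin(a)]);Y=np.array([-np.sin(a),np.cos(a)])
for u in(285,320,355):
    col=P[195:216,u];print(u,np.round(np.c_[(col[:,:2]-[494,-18.7])@Y,col[:,2]],1).tolist()[5:18])
# comb fins ahead/behind: profile of z along s at |u|<20
D=(P[...,:2]-[494,-18.7]);m=(abs(D@X)<18)&(P[...,2]>44)&(P[...,2]<62);s=(D@Y)[m];z=P[...,2][m]
for k in list(np.arange(-42,48,1.0))+list(np.arange(84,97,1.)):
    w=abs(s-k)<.5
    if w.sum()>3: print('%d:%.0f'%(k,z[w].mean()),end=' ')
E
```

```text
285 [[83.9, 55.7], [83.5, 57.0], [82.4, 55.9], [81.4, 55.4], [81.3, 57.3], [80.5, 57.3], [79.8, 57.5], [94.6, 100.0], [94.7, 102.0], [94.6, 103.4], [93.9, 103.1], [93.8, 104.3], [93.2, 104.4]]
320 [[81.1, 47.3], [80.1, 46.8], [80.0, 48.9], [80.4, 52.3], [80.3, 54.4], [80.3, 56.7], [80.5, 59.2], [94.7, 100.2], [94.7, 101.8], [94.6, 103.3], [94.7, 105.1], [93.9, 104.6], [93.2, 104.2]]
355 [[83.6, 54.7], [83.1, 55.5], [82.4, 55.7], [81.7, 56.1], [151.0, 253.9], [80.1, 55.9], [80.1, 58.1], [94.8, 100.3], [95.1, 102.8], [95.1, 104.4], [94.5, 104.4], [93.9, 104.5], [93.3, 104.5]]
-42:57 -41:55 -40:55 -39:55 -38:55 -32:58 -31:59 -30:59 -29:56 -28:54 -27:55 -20:58 -19:59 -18:59 -17:56 -16:54 -15:55 -8:58 -7:58 -6:59 -5:56 -4:54 -3:54 4:58 5:59 6:59 7:56 8:54 9:55 84:47 88:58 89:59 90:59 91:59 92:53 93:47 94:46 95:46 96:45
```

The model is about 3.4 mm too far forward and 2.8 mm to the side of its seat (measured with the same camera). Correct and lower slowly.

```bash

python3 -m pendant '{"turn":[[0,0,0],[0,0,0],[0,0,0],[0,0,0],[0,0,0],[0,0,0],[0,0,0],[0,0,0]],"travel":[[-0.34,0.26,1],[0,0,1],[0,0,0.5],[0,0,0.3],[0,0,0.2],[0,0,0.2],[0,0,0.2],[0,0,0]],"grip":[4,4,4,4,4,4,4,4]}'|grep -v ori
python3 -c "
from h import *
st();to(500,53,72.4,-4.8)"
```

```text
t: 19.9
ee_pos: [501.5, 48.9, 83.5]
ft_force: [-29.1, -2.5, 78.5]
width: 0.547
t 19.9 p [501.5  48.9  83.5] phi -4.95 tilt -0.007 0.004 F [-29.1  -2.5  78.5] Tq [-0.53  7.12  0.05] w 46.7 q [-67.  16.  66. 115. -17.  60.   2.]
turn z -0.003 travel [ 0.4  -0.19  1.11]
```

```bash

python3 -m pendant '{"turn":[[0,0,0],[0,0,0],[0,0,0],[0,0,0],[0,0,0]],"travel":[[0,0,-0.5],[0,0,-1],[0,0,-1],[0,0,0],[0,0,0]],"grip":[4,4,4,4,4]}'|grep -v ori
python3 - <<'E'
from h import *
st();c=snap('wrist','w9');P=cloud(c);held(P)
X=np.array([np.cos(np.radians(-4.8)),np.sin(np.radians(-4.8))]);Y=np.array([-X[1],X[0]]);D=(P[...,:2]-[494,-18.7])
s=D@Y;u=D@X
for k in (-36,-24,-12,0,12,92):
    m=(abs(s-k)<5)&(P[...,2]>50)&(P[...,2]<62)&(abs(u)<40)
    if m.sum()>20: print(k,m.sum(),np.round(np.percentile(u[m],[1,99]),1))
m=(abs(u)<18)&(P[...,2]>44)&(P[...,2]<62);z=P[...,2][m];s=s[m]
for k in list(np.arange(-20,20,.5))+list(np.arange(84,97,.5)):
    w=abs(s-k)<.3
    if w.sum()>3: print('%.1f:%.0f'%(k,z[w].mean()),end=' ')
cv2.imwrite('pics/w9c.png',cv2.resize(c['img'][130:340,230:420],None,fx=2.8,fy=2.8,interpolation=cv2.INTER_CUBIC))
E
```

```text
t: 20.4
ee_pos: [500.9, 50.6, 101.0]
ft_force: [-0.2, 0.6, -1.9]
width: 0.54
t 20.4 p [500.9  50.6 101. ] phi -4.79 tilt 0.000 0.000 F [-0.2  0.6 -1.9] Tq [-0.01  0.01 -0.  ] w 46.1 q [-69.  13.  67. 114. -14.  61.  -1.]
tcp u,s [ 0.8 69.6] base n 1297 u [-30.7  30.4] s max [87.8 90.6 90.8] z 20.6
-36 228 [-28.7  27.9]
-24 677 [-29.1  27.7]
-12 699 [-28.7  27.9]
0 691 [-28.9  27.7]
12 704 [-28.6  27.8]
92 847 [-28.7  28.1]
-20.0:58 -19.5:58 -19.0:58 -18.5:59 -18.0:59 -17.5:58 -17.0:56 -16.5:55 -16.0:54 -15.5:55 -15.0:55 -8.5:58 -8.0:58 -7.5:59 -7.0:59 -6.5:59 -6.0:58 -5.5:58 -5.0:56 -4.5:54 -4.0:54 -3.5:54 -3.0:55 4.0:58 4.5:58 5.0:59 5.5:58 6.0:58 6.5:59 7.0:57 7.5:54 8.0:54 8.5:54 9.0:55 15.5:58 16.0:58 16.5:59 17.0:59 17.5:59 18.0:60 84.0:47 88.0:58 88.5:59 89.0:59 89.5:58 90.0:59 90.5:59 91.0:59 91.5:58 92.0:53 92.5:51 93.0:47 93.5:47 94.0:46 94.5:46 95.0:45 95.5:45 96.0:46 96.5:46
```

View pics/w9c.png

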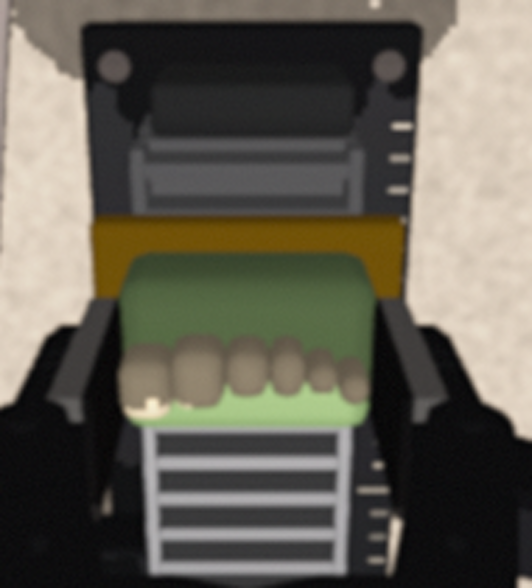

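```bash

python3 -m pendant '{"turn":[[0,0,0],[0,0,0],[0,0,0],[0,0,0],[0,0,0]],"travel":[[0.07,-0.03,0.5],[0,0,0.5],[0,0,0.3],[0,0,0],[0,0,0]],"grip":[4,4,4,4,4]}'|grep -v ori
python3 - <<'E'
from h import *
st();c=snap('wrist','w10');P=cloud(c);held(P)
E
```

```text
t: 20.95
ee_pos: [500.7, 50.9, 88.0]
ft_force: [0.4, 0.5, -1.8]
width: 0.539
t 20.9 p [500.7  50.9  88. ] phi -4.83 tilt -0.000 -0.000 F [ 0.4  0.5 -1.8] Tq [-0.02 -0.03  0.02] w 46.1 q [-68.  14.  66. 115. -15.  60.   0.]
tcp u,s [ 1. 70.] base n 1283 u [-31.   30.2] s max [88.  90.9 91. ] z 20.2
```

```bash

python3 -m pendant '{"turn":[[0,0,0],[0,0,0],[0,0,0],[0,0,0],[0,0,0]],"travel":[[0.05,0,0.2],[0,0,0.2],[0,0,0.2],[0,0,0.2],[0,0,0]],"grip":[4,4,4,4,4]}'|grep -v ori
python3 -c "
from h import *
st()"
```

```text
t: 21.5
ee_pos: [500.5, 51.5, 79.8]
ft_force: [0.4, -0.0, -1.7]
width: 0.546
t 21.5 p [500.5  51.5  79.8] phi -4.82 tilt -0.000 -0.000 F [ 0.4 -0.  -1.7] Tq [-0.01  0.03 -0.  ] w 46.6 q [-67.  15.  65. 115. -16.  59.   1.]
```

```bash

python3 -m pendant '{"turn":[[0,0,0],[0,0,0],[0,0,0],[0,0,0],[0,0,0]],"travel":[[0,0,0.2],[0,0,0.2],[0,0,0.15],[0,0,0.15],[0,0,0]],"grip":[4,4,4,4,4]}'|grep -v ori
python3 -c "
from h import *
st()"
```

```text
t: 22.0
ee_pos: [500.6, 51.5, 72.9]
ft_force: [0.6, -0.8, -2.2]
width: 0.544
t 22.0 p [500.6  51.5  72.9] phi -4.81 tilt -0.000 -0.000 F [ 0.6 -0.8 -2.2] Tq [ 0.02 -0.02 -0.02] w 46.5 q [-66.  16.  65. 116. -17.  58.   2.]
```

```bash

python3 -m pendant '{"turn":[[0,0,0],[0,0,0],[0,0,0],[0,0,0],[0,0,0],[0,0,0],[0,0,0],[0,0,0]],"travel":[[0,0,0.1],[0,0,0.1],[0,0,0],[0,0,0],[0,0,0],[0,0,0],[0,0,-2],[0,0,-3]],"grip":[4,4,4,8.5,8.5,8.5,8.5,8.5]}'|grep -v ori
python3 -m pendant '{"turn":[[0,0,-0.075],[0,0,0],[0,0,0],[0,0,0],[0,0,0],[0,0,0],[0,0,0],[0,0,0]],"travel":[[0,0,-3],[-3.5,2,-1],[-3.8,2.2,0],[-3.8,2.2,0],[-3.8,2.2,0],[-3.8,2.2,0],[-3.8,2.2,0],[0,0,0]],"grip":[8.5,8.5,8.5,8.5,8.5,8.5,8.5,8.5]}'|grep -v ori
python3 - <<'E'
from h import *
st();c=snap('wrist','w11');P=cloud(c);mod(P,634.8,-176.2);mod(P,500,53,lo=58,r=45);to(634.8,-176.2,60,-0.5)
E
```

```text
t: 22.8
ee_pos: [499.4, 51.2, 120.3]
ft_force: [-0.4, 0.4, 0.5]
width: 0.996
t: 23.6
ee_pos: [628.3, -183.6, 160.7]
ft_force: [-0.2, -1.3, 0.2]
width: 0.993
t 23.6 p [ 628.3 -183.6  160.7] phi -1.08 tilt -0.000 -0.007 F [-0.2 -1.3  0.2] Tq [-0.05  0.05  0.01] w 84.8 q [-29.  32.  59.  89. -27.  75.  33.]
model c 636.0 -176.3 size 39 63 long-axis ang -2.2 top 49.8 topmean [ 635.3 -174.6]
none 500 53
turn z -0.007 travel [ 0.36  0.68 10.06]
```

```bash

python3 -m pendant '{"turn":[[0,0,0.008],[0,0,0],[0,0,0],[0,0,0],[0,0,0],[0,0,0],[0,0,0],[0,0,0]],"travel":[[0.4,0.4,3],[0.35,0.3,3],[0,0,3],[0,0,2.5],[0,0,2],[0,0,0],[0,0,0],[0,0,0]],"grip":[8.5,8.5,8.5,8.5,8.5,8.5,8.5,8.5]}' 60|grep -v ori
python3 - <<'E'
from h import *
st();to(635.5,-176.3,25,-1.5)
E
```

```text
t: 24.45
ee_pos: [637.0, -167.3, 27.8]
ft_force: [-0.3, -0.1, 0.6]
width: 0.995
t 24.4 p [ 637.  -167.3   27.8] phi -0.95 tilt 0.003 -0.000 F [-0.3 -0.1  0.6] Tq [0.04 0.02 0.04] w 85.0 q [-26.  39.  53.  95. -35.  63.  36.]
turn z 0.010 travel [-0.9  -0.12  0.28]
```

```bash

python3 -m pendant '{"turn":[[0,0,0.008],[0,0,0],[0,0,0],[0,0,0],[0,0,0],[0,0,0],[0,0,0],[0,0,0]],"travel":[[-0.85,-0.1,0.2],[0,0,0],[0,0,0],[0,0,0],[0,0,0],[0,0,0],[0,0,0],[0,0,0]],"grip":[8.5,8.5,8.5,4,4,4,4,4]}' 60|grep -v ori
python3 -m pendant '{"turn":[[0,0,0],[0,0,0]],"travel":[[0,0,0],[0,0,0]],"grip":[4,4]}' |grep -v ori
python3 - <<'E'
from h import *
st()
E
```

```text
t: 25.25
ee_pos: [635.2, -175.6, 24.6]
ft_force: [-0.2, 0.7, 1.6]
width: 0.546
t: 25.45
ee_pos: [635.2, -175.7, 24.6]
ft_force: [1.0, -0.3, 5.2]
width: 0.542
t 25.4 p [ 635.2 -175.7   24.6] phi -1.42 tilt 0.001 -0.000 F [ 1.  -0.3  5.2] Tq [ 0.05 -0.13  0.07] w 46.3 q [-25.  40.  53.  95. -35.  63.  36.]
```

```bash

python3 -m pendant '{"turn":[[0,0,0],[0,0,0],[0,0,0],[0,0,0.059],[0,0,0],[0,0,0],[0,0,0],[0,0,0]],"travel":[[0,0,-2],[0,0,-3],[0,0,-3],[0,0,-0.5],[2.4,-2.2,0],[2.4,-2.2,0],[2.4,-2.2,0],[2.4,-2.2,0]],"grip":[4,4,4,4,4,4,4,4]}'|grep -v ori
python3 -m pendant '{"turn":[[0,0,0],[0,0,0],[0,0,0],[0,0,0],[0,0,0],[0,0,0]],"travel":[[2.4,-2.2,0],[2.4,-2.2,0],[2.4,-2.2,0],[0,0,0],[0,0,0],[0,0,0]],"grip":[4,4,4,4,4,4]}'|grep -v ori
sed -i 's/def held(P,yaw=-4.8,x0=494,y0=-18.7)/def held(P,dz=26.4,yaw=-4.8,x0=494,y0=-18.7)/; s/\[2\]-26.4/[2]-dz/' h.py
python3 - <<'E'
from h import *
st();c=snap('wrist','w12');P=cloud(c);held(P,24.6);mod(P,500,53,lo=58,r=45);to(496,4,100,-4.8)
E
```

```text
t: 26.25
ee_pos: [553.6, -71.8, 109.3]
ft_force: [0.4, 0.6, 0.8]
width: 0.544
t: 26.85
ee_pos: [495.8, 3.7, 109.6]
ft_force: [0.0, 0.1, -0.8]
width: 0.547
t 26.9 p [495.8   3.7 109.6] phi -4.89 tilt 0.001 -0.000 F [ 0.   0.1 -0.8] Tq [-0.02  0.04 -0.02] w 46.7 q [-67.  10.  69. 115. -11.  62.   2.]
tcp u,s [ 0. 22.] base n 1328 u [-31.8  29.2] s max [38.7 41.5 41.7] z 20.4
model c 499.1 40.9 size 64 63 long-axis ang 84.9 top 115.2 topmean [498.9  42.8]
turn z -0.002 travel [0.07 0.01 0.95]
```

```bash

python3 -m pendant '{"turn":[[0,0,0],[0,0,0],[0,0,0],[0,0,0],[0,0,0],[0,0,0]],"travel":[[0.18,0.09,0.8],[0,0,0.8],[0,0,0.6],[0,0,0.2],[0,0,0],[0,0,0]],"grip":[4,4,4,4,4,4]}'|grep -v ori
python3 - <<'E'
from h import *
st();c=snap('wrist','w13');P=cloud(c);held(P,24.6)
E
```

```text
t: 27.5
ee_pos: [496.5, 6.2, 85.2]
ft_force: [-0.6, -0.2, -2.0]
width: 0.547
t 27.5 p [496.5   6.2  85.2] phi -4.83 tilt 0.000 -0.000 F [-0.6 -0.2 -2. ] Tq [ 0.   -0.03  0.01] w 46.7 q [-64.  13.  67. 116. -14.  59.   5.]
tcp u,s [ 0.5 25.1] base n 1244 u [-31.5  29.6] s max [41.2 44.  44.2] z 20.3
```

```bash

python3 -m pendant '{"turn":[[0,0,0],[0,0,0],[0,0,0],[0,0,0],[0,0,0],[0,0,0]],"travel":[[-0.07,0.04,0],[0,0,0.2],[0,0,0.2],[0,0,0.2],[0,0,0.2],[0,0,0]],"grip":[4,4,4,4,4,4]}'|grep -v ori
python3 -c "
from h import *
st()"
```

```text
t: 28.15
ee_pos: [496.5, 5.7, 76.8]
ft_force: [-0.3, 0.6, -0.6]
width: 0.542
t 28.1 p [496.5   5.7  76.8] phi -4.81 tilt -0.001 -0.000 F [-0.3  0.6 -0.6] Tq [ 0.02 -0.   -0.04] w 46.3 q [-63.  14.  66. 116. -15.  59.   6.]
```

```bash

python3 -m pendant '{"turn":[[0,0,0],[0,0,0],[0,0,0],[0,0,0],[0,0,0],[0,0,0],[0,0,0],[0,0,0]],"travel":[[0,0,0.2],[0,0,0.2],[0,0,0.2],[0,0,0.1],[0,0,0.1],[0,0,0],[0,0,0],[0,0,0]],"grip":[4,4,4,4,4,4,8.5,8.5]}'|grep -v ori
python3 -m pendant '{"turn":[[0,0,0],[0,0,0],[0,0,0],[0,0,-0.112],[0,0,-0.112],[0,0,-0.113],[0,0,0],[0,0,0]],"travel":[[0,0,0],[0,0,-2],[0,0,-3],[0,0,-3],[0,0,-1],[0,0,0],[-3.7,0.3,0],[-3.7,0.3,0]],"grip":[8.5,8.5,8.5,8.5,8.5,8.5,8.5,8.5]}'|grep -v ori
python3 -m pendant '{"turn":[[0,0,0],[0,0,0],[0,0,0],[0,0,0],[0,0,0],[0,0,0],[0,0,0],[0,0,0]],"travel":[[-3.7,0.3,0],[-3.7,0.3,0],[-3.7,0.3,0],[-3.7,0.4,0],[-3.7,0.4,0],[0,0,0],[0,0,0],[0,0,0]],"grip":[8.5,8.5,8.5,8.5,8.5,8.5,8.5,8.5]}'|grep -v ori
python3 - <<'E'
from h import *
st();c=snap('wrist','w14');P=cloud(c);mod(P,598.2,-283.9);to(598.2,-283.9,25,14.5)
E
```

```text
t: 28.95
ee_pos: [497.0, 5.7, 69.2]
ft_force: [0.0, -0.6, -0.3]
width: 0.859
t: 29.75
ee_pos: [521.6, -63.3, 159.2]
ft_force: [-0.1, -0.4, 0.7]
width: 0.995
t: 30.55
ee_pos: [583.9, -237.8, 158.7]
ft_force: [-0.1, 0.2, 0.2]
width: 0.992
t 30.6 p [ 583.9 -237.8  158.7] phi 14.58 tilt -0.001 0.001 F [-0.1  0.2  0.2] Tq [-0.   -0.02  0.03] w 84.7 q [-25.  29.  60.  93. -26.  74.  54.]
model c 599.0 -283.7 size 63 39 long-axis ang 14.7 top 49.6 topmean [ 597.8 -281.2]
turn z 0.002 travel [-4.87  0.2  13.38]
```

```bash

python3 -m pendant '{"turn":[[0,0,0],[0,0,0],[0,0,0],[0,0,0],[0,0,0],[0,0,0],[0,0,0],[0,0,0]],"travel":[[-2.4,0.2,2],[-2.4,0.1,3],[0,0,3],[0,0,3],[0,0,1.5],[0,0,0],[0,0,0],[0,0,0]],"grip":[8.5,8.5,8.5,8.5,8.5,8.5,8.5,8.5]}' 60|grep -v ori
python3 - <<'E'
from h import *
st();to(599,-283.7,25,14.6)
E
```

```text
t: 31.4
ee_pos: [600.0, -285.2, 36.1]
ft_force: [-0.3, -0.7, -0.4]
width: 0.997
t 31.4 p [ 600.  -285.2   36.1] phi 14.54 tilt 0.003 -0.001 F [-0.3 -0.7 -0.4] Tq [ 0.02 -0.1  -0.02] w 85.1 q [-15.  39.  53.  94. -34.  64.  62.]
turn z -0.001 travel [ 0.17 -0.06  1.11]
```

```bash

python3 -m pendant '{"turn":[[0,0,0],[0,0,0],[0,0,0],[0,0,0],[0,0,0],[0,0,0],[0,0,0],[0,0,0]],"travel":[[0.15,-0.05,0.6],[0,0,0.5],[0,0,0],[0,0,0],[0,0,0],[0,0,0],[0,0,0],[0,0,0]],"grip":[8.5,8.5,8.5,8.5,4,4,4,4]}' 60|grep -v ori
python3 -m pendant '{"turn":[[0,0,0],[0,0,0],[0,0,0]],"travel":[[0,0,0],[0,0,0],[0,0,0]],"grip":[4,4,4]}' |grep -v ori
python3 - <<'E'
from h import *
st();to(492,-43.2,110,-4.8)
E
```

```text
t: 32.2
ee_pos: [598.4, -284.0, 23.8]
ft_force: [0.3, -0.7, 1.7]
width: 0.546
t: 32.5
ee_pos: [598.4, -284.0, 23.7]
ft_force: [0.5, -1.4, 4.4]
width: 0.545
t 32.5 p [ 598.4 -284.    23.7] phi 14.50 tilt 0.001 -0.001 F [ 0.5 -1.4  4.4] Tq [-0.1  -0.05 -0.  ] w 46.5 q [-15.  40.  53.  95. -35.  63.  62.]
turn z 0.337 travel [ 23.11 -12.61  -8.63]
```

```bash

python3 -m pendant '{"turn":[[0,0,0],[0,0,0],[0,0,0.112],[0,0,0.112],[0,0,0.113],[0,0,0],[0,0,0],[0,0,0]],"travel":[[0,0,-2],[0,0,-3],[0,0,-3],[0,0,-0.6],[0,0,0],[2.9,-1.57,0],[2.9,-1.57,0],[2.9,-1.57,0]],"grip":[4,4,4,4,4,4,4,4]}'|grep -v ori
python3 -m pendant '{"turn":[[0,0,0],[0,0,0],[0,0,0],[0,0,0],[0,0,0],[0,0,0],[0,0,0],[0,0,0]],"travel":[[2.9,-1.57,0],[2.9,-1.57,0],[2.9,-1.57,0],[2.9,-1.57,0],[2.8,-1.57,0],[0,0,0],[0,0,0],[0,0,0]],"grip":[4,4,4,4,4,4,4,4]}'|grep -v ori
python3 - <<'E'
from h import *
st();c=snap('wrist','w15');P=cloud(c);held(P,23.7)
E
```

```text
t: 33.3
ee_pos: [557.1, -192.1, 109.2]
ft_force: [-0.5, 0.7, -0.9]
width: 0.542
t: 34.1
ee_pos: [492.3, -44.0, 109.5]
ft_force: [0.2, 0.0, -0.5]
width: 0.539
t 34.1 p [492.3 -44.  109.5] phi -4.89 tilt 0.001 -0.000 F [ 0.2  0.  -0.5] Tq [-0.04  0.02 -0.04] w 46.1 q [-62.  10.  70. 115. -11.  62.   8.]
tcp u,s [  0.5 -25.8] base n 1315 u [-31.3  29.6] s max [-9.2 -6.4 -6.2] z 20.4
```

```bash

python3 -m pendant '{"turn":[[0,0,0],[0,0,0],[0,0,0],[0,0,0],[0,0,0],[0,0,0]],"travel":[[0.14,0.03,0.8],[0,0,0.8],[0,0,0.6],[0,0,0.25],[0,0,0],[0,0,0]],"grip":[4,4,4,4,4,4]}'|grep -v ori
python3 - <<'E'
from h import *
st();c=snap('wrist','w16');P=cloud(c);held(P,23.7)
E
```

```text
t: 34.75
ee_pos: [492.6, -41.9, 84.6]
ft_force: [0.9, 0.5, -1.4]
width: 0.545
t 34.8 p [492.6 -41.9  84.6] phi -4.83 tilt 0.000 -0.000 F [ 0.9  0.5 -1.4] Tq [-0.02  0.01  0.03] w 46.5 q [-59.  13.  67. 116. -14.  59.  10.]
tcp u,s [  0.7 -23.1] base n 1277 u [-31.3  29.7] s max [-7.1 -4.2 -4. ] z 20.2
```

Centre −24.0 against a target of −24.5; correct −0.5 mm and lower.

```bash

python3 -m pendant '{"turn":[[0,0,0],[0,0,0],[0,0,0],[0,0,0],[0,0,0],[0,0,0]],"travel":[[-0.05,0.03,0],[0,0,0.2],[0,0,0.2],[0,0,0.2],[0,0,0.2],[0,0,0]],"grip":[4,4,4,4,4,4]}'|grep -v ori
python3 -c "
from h import *
st()"
```

```text
t: 35.4
ee_pos: [492.5, -42.1, 76.3]
ft_force: [-0.8, 0.6, -1.9]
width: 0.546
t 35.4 p [492.5 -42.1  76.3] phi -4.81 tilt -0.001 -0.000 F [-0.8  0.6 -1.9] Tq [-0.01 -0.04 -0.05] w 46.7 q [-58.  14.  67. 117. -15.  58.  11.]
```

```bash

python3 -m pendant '{"turn":[[0,0,0],[0,0,0],[0,0,0],[0,0,0],[0,0,0],[0,0,0],[0,0,0],[0,0,0]],"travel":[[0,0,0.2],[0,0,0.2],[0,0,0.2],[0,0,0.15],[0,0,0.1],[0,0,0],[0,0,0],[0,0,0]],"grip":[4,4,4,4,4,4,8.5,8.5]}'|grep -v ori
python3 -m pendant '{"turn":[[0,0,0],[0,0,0],[0,0,0],[0,0,0],[0,0,0],[0,0,0],[0,0,0],[0,0,0]],"travel":[[0,0,0],[0,0,-2],[0,0,-4],[0,0,-4],[-1,0,-4],[-1,0,-3],[0,0,0],[0,0,0]],"grip":[8.5,8.5,8.5,8.5,8.5,8.5,8.5,8.5]}'|grep -v ori
python3 - <<'E'
from h import *
st();c=snap('wrist','w17');P=cloud(c)
for s in(-24,24,72):
    x,y=494+s*.0837,-19.1+s*.9965
    X=np.array([.9965,-.0837]);Y=np.array([.0837,.9965]);D=P[...,:2]-[x,y];m=(abs(D@X)<36)&(abs(D@Y)<23.5)
    Q=P[m];B=Q[(Q[:,2]>60)&(Q[:,2]<70)];T=Q[Q[:,2]>72]
    d=(B[:,:2]-[494,-19.1]);print(s,'base z',np.round(np.median(B[:,2]),1),'u',np.round(np.percentile(d@X,[1,99]),1),'s',np.round(np.percentile(d@Y,[1,99]),1),'top',np.round(np.percentile(T[:,2],98),1))
    for side in(-1,1):
        e=B[(np.sign((B[:,:2]-[x,y])@X)==side)&(abs((B[:,:2]-[x,y])@X)>26)];print('   edge',side,len(e),np.round(np.median(e[:,2]),1) if len(e) else '')
E
```

```text
t: 36.2
ee_pos: [493.0, -42.1, 68.2]
ft_force: [0.0, 0.9, -1.0]
width: 0.865
t: 37.0
ee_pos: [491.3, -61.9, 238.2]
ft_force: [-0.9, -0.3, -1.1]
width: 0.997
t 37.0 p [491.3 -61.9 238.2] phi -4.82 tilt 0.001 0.002 F [-0.9 -0.3 -1.1] Tq [-0.    0.11  0.03] w 85.1 q [-66.  -7.  66. 106.   6.  77.  -5.]
-24 base z 66.4 u [-32.5  30.9] s [-43.6  -4.4] top 337.8
   edge -1 211 66.6
   edge 1 157 66.4
24 base z 66.5 u [-32.7  30.8] s [ 4.4 42.7] top 381.4
   edge -1 238 66.5
   edge 1 176 66.4
72 base z 66.4 u [-32.2  31.2] s [51.5 90.9] top 96.1
   edge -1 265 66.4
   edge 1 225 66.3
```

View pics/w17.png

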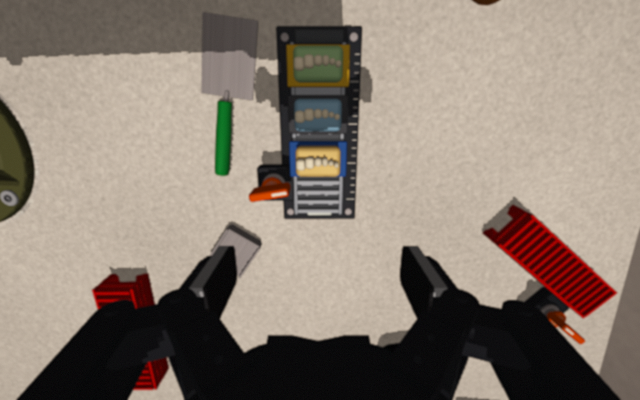

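All three models are seated: the base tops are at 66.4 mm (46+20) and level on both sides. In the view, d is at (318,62), c at (318,115), a at (318,160), and the wing lies across at (270,188). No pink model shows anywhere. Next, the scanner.

```bash

python3 -m pendant '{"turn":[[0,0,-0.145],[0,0,-0.145],[0,0,-0.145],[0,0,-0.145],[0,0,-0.145],[0,0,-0.145],[0,0,0],[0,0,0]],"travel":[[0,0,0],[0,0,0],[0,0,0],[0,0,0],[0,0,0],[0,0,0],[2.3,3.3,0],[2.3,3.3,0]],"grip":[8.5,8.5,8.5,8.5,8.5,8.5,8.5,8.5]}'|grep -v ori
python3 -m pendant '{"turn":[[0,0,0],[0,0,0],[0,0,0],[0,0,0],[0,0,0],[0,0,0],[0,0,0],[0,0,0]],"travel":[[2.3,3.3,0],[2.3,3.3,0],[2.3,3.3,0],[2.3,3.3,0],[2.3,3.3,0],[2.3,3.3,0],[2.3,3.3,0],[0,0,0]],"grip":[8.5,8.5,8.5,8.5,8.5,8.5,8.5,8.5]}'|grep -v ori
python3 -m pendant '{"turn":[[0,0,0],[0,0,0]],"travel":[[0,0,0],[0,0,0]],"grip":[8.5,8.5]}'|grep -v ori
python3 - <<'E'
from h import *
st();c=snap('wrist','w18');P=cloud(c)
np.set_printoptions(precision=1,suppress=True)
h=cv2.cvtColor(c['img'],cv2.COLOR_BGR2HSV)
M=(h[...,0]<14)&(h[...,1]>150)&(h[...,2]>90)&(P[...,2]>75)&(P[...,2]<110);Q=P[M]
print('trigger',len(Q),cv2.minAreaRect(Q[:,:2].astype(np.float32)) if len(Q)>5 else '',Q.mean(0) if len(Q) else '')
M=(P[...,2]>105)&(P[...,2]<122)&(np.hypot(P[...,0]-620,P[...,1]-290)<150);Q=P[M];print('barrel',len(Q),Q.mean(0))
M=(P[...,2]>85)&(P[...,2]<99)&(h[...,2]<90)&(np.hypot(P[...,0]-560,P[...,1]-340)<100);M=cv2.erode(M.astype(np.uint8),np.ones((3,3)))>0;Q=P[M];print('grip',len(Q),cv2.minAreaRect(Q[:,:2].astype(np.float32)),Q.mean(0))
E
```

```text
t: 37.85
ee_pos: [504.4, 17.5, 236.6]
ft_force: [0.9, 0.3, -0.5]
width: 0.992
t: 38.65
ee_pos: [552.2, 302.1, 233.9]
ft_force: [-0.2, 1.3, -0.5]
width: 0.995
t: 38.85
ee_pos: [554.3, 292.6, 236.8]
ft_force: [0.5, -1.5, 0.1]
width: 0.994
t 38.9 p [554.3 292.6 236.8] phi 44.92 tilt -0.001 -0.002 F [ 0.5 -1.5  0.1] Tq [ 0.03 -0.   -0.02] w 84.9 q [-74.  23.  57.  88. -19.  80.  29.]
trigger 613 ((501.37738037109375, 119.29032135009766), (425.2867126464844, 59.397518157958984), 73.40716552734375) [510.8 165.4  89.6]
barrel 8023 [617.4 271.3 112.2]
grip 3122 ((569.01611328125, 341.8079833984375), (50.438018798828125, 118.51036071777344), 56.94479751586914) [563.9 348.8  95.4]
```

View pics/w18.png

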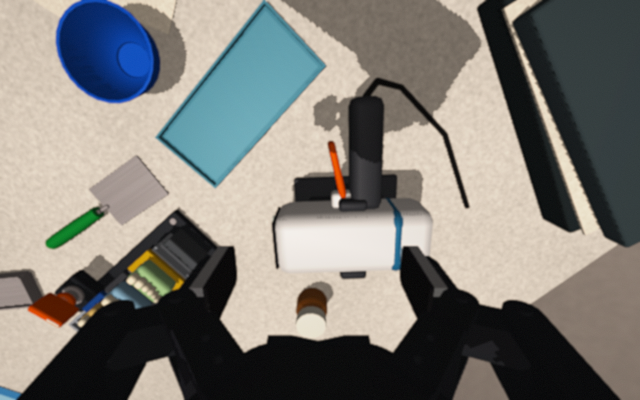

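```bash
python3 - <<'E'
from h import *
np.set_printoptions(precision=1,suppress=True)
c=load('w18');P=cloud(c)
f=np.radians(44.92);a=np.array([-np.sin(f),np.cos(f)]);b=np.array([np.cos(f),np.sin(f)])
A=P[...,:2]@a;B=P[...,:2]@b
M=(P[...,2]>85)&(P[...,2]<100);M[:,:345]=0;M[:,390:]=0;M[:96]=0;M[203:]=0
Q=M
print('end a',np.percentile(A[Q],[1,50,99]))
for k in range(-170,-60,0) if 0 else np.arange(np.percentile(A[Q],2),np.percentile(A[Q],99),12):
    w=Q&(abs(A-k)<3);print(k,w.sum(),np.percentile(B[w],[2,98]),np.percentile(B[w],[2,98]).mean(),P[...,2][w].mean())
M=(P[...,2]>105)&(P[...,2]<120);M[:190]=0;M[280:]=0;M[:,:265]=0;M[:,440:]=0
print('barrel a',np.percentile(A[M],[1,99]),'b',np.percentile(B[M],[1,99]));
pts=np.stack([A[M],B[M]],1).astype(np.float32);print(cv2.minAreaRect(pts))
M=(P[...,2]>75)&(P[...,2]<100);M[:135]=0;M[200:]=0;M[:,:322]=0;M[:,349:]=0
for v in range(140,200,8): 
    w=M[v];print('trig',v,A[v][w].mean() if w.any() else '',np.percentile(B[v][w],[0,100]) if w.any() else '',P[v][w][:,2].mean() if w.any() else '')
E
```

```text
end a [-203.4 -149.  -100.8]
-202.53263713315548 180 [626.7 664. ] 645.3283609415241 95.05405046069953
-190.53263713315548 170 [631.  662.9] 646.9772819838413 95.19504324073085
-178.53263713315548 188 [630.7 664.1] 647.3972843785077 94.97920519645339
-166.53263713315548 192 [630.3 662.8] 646.524943600157 95.08572245031594
-154.53263713315548 195 [629.9 661.9] 645.8735022562602 95.30005158936089
-142.53263713315548 201 [629.5 662.7] 646.112416524536 95.07669308617757
-130.53263713315548 223 [629.1 661.4] 645.2508716964833 95.2995777641343
-118.53263713315548 217 [628.6 660.6] 644.6112663554702 95.14988533909478
-106.53263713315548 233 [629.1 659.7] 644.4004017766283 94.68914025267651
barrel a [-279.8 -215.6] b [551.4 713.2]
((-244.2860565185547, 632.70947265625), (167.45326232910156, 73.44987487792969), 87.38636779785156)
trig 140 -142.15882389045726 [629.2 629.2] 80.02463470281026
trig 148 -149.1839761613173 [608.1 629.6] 88.80485735321436
trig 156 -157.39223557362203 [610.1 629.8] 88.90839915205441
trig 164 -165.83727872028874 [611.4 630.1] 88.51975722503276
trig 172 -174.47606920354144 [613.6 630.5] 88.02372264776486
trig 180 -183.07302202706913 [615.8 630.9] 88.365334334124
trig 188 -191.90400087507143 [618.2 631.2] 88.36420959593652
trig 196 -200.66945126177654 [611.9 630.1] 89.05330628152275
```

Grip at (367,150), orange trigger on its left side at (336,165), grip back face on the right. Measured span is 52 mm with its midpoint at (562,337), y axis at 47.2°, which agrees with the spec.

```bash
python3 -c "
from h import *
to(562.1,337.3,130,47.2)"
python3 -m pendant '{"turn":[[0,0,-0.04],[0,0,0],[0,0,0],[0,0,0],[0,0,0],[0,0,0],[0,0,0]],"travel":[[0,0,2],[1,1.3,2.5],[1,1.3,2.5],[0.5,1,2],[0,0,1.5],[0,0,0],[0,0,0]],"grip":[8.5,8.5,8.5,8.5,8.5,8.5,8.5]}'|grep -v ori
python3 -c "
from h import *
st();to(562.1,337.3,61,47.2)"
```

```text
turn z -0.040 travel [ 2.49  3.81 10.73]
t: 39.6
ee_pos: [561.1, 336.1, 133.9]
ft_force: [0.2, -0.4, 0.3]
width: 0.994
t 39.6 p [561.1 336.1 133.9] phi 47.20 tilt 0.001 -0.000 F [ 0.2 -0.4  0.3] Tq [-0.02 -0.03  0.01] w 84.9 q [-72.  30.  53.  91. -25.  71.  32.]
turn z 0.000 travel [0.01 0.16 7.29]
```

```bash

python3 -m pendant '{"turn":[[0,0,0],[0,0,0],[0,0,0],[0,0,0],[0,0,0],[0,0,0],[0,0,0],[0,0,0]],"travel":[[0,0.1,2],[0,0.05,2],[0,0,2],[0,0,1.2],[0,0,0],[0,0,0],[0,0,0],[0,0,0]],"grip":[8.5,8.5,8.5,8.5,8.5,8.5,8.5,8.5]}' 40|grep -v ori
python3 -m pendant '{"turn":[[0,0,0],[0,0,0],[0,0,0],[0,0,0],[0,0,0],[0,0,0],[0,0,0],[0,0,0]],"travel":[[0,0,0],[0,0,0],[0,0,0],[0,0,0],[0,0,0],[0,0,0],[0,0,0],[0,0,0]],"grip":[5.5,5,4.5,4,4,4,4,4]}' 40|grep -v ori
python3 -c "
from h import *
st()"
```

```text
t: 40.4
ee_pos: [562.3, 339.2, 62.4]
ft_force: [0.2, -0.6, 0.5]
width: 0.992
t: 41.2
ee_pos: [566.0, 343.7, 63.5]
ft_force: [11.6, 9.4, -1.5]
width: 0.504
t 41.2 p [566.  343.7  63.5] phi 47.33 tilt 0.011 0.008 F [11.6  9.4 -1.5] Tq [ 1.44 -1.64 -0.61] w 43.0 q [-70.  34.  50.  94. -29.  64.  34.]
```

```bash

python3 -m pendant '{"turn":[[0,0,0],[0,0,0],[0,0,0],[0,0,0],[0,0,0],[0,0,0],[0,0,0],[0,0,0]],"travel":[[0,0,0],[0,0,0],[0,0,0],[0,0,0],[0,0,0],[0,0,-1],[0,0,-2],[0,0,-2]],"grip":[4,4,8.5,8.5,8.5,8.5,8.5,8.5]}' 60|grep -v ori
python3 -m pendant '{"turn":[[0,0,0],[0,0,0],[0,0,0],[0,0,0],[0,0,0],[0,0,0]],"travel":[[0,0,-3],[0,0,-3],[0,0,-4],[-1,-1,-3],[0,0,0],[0,0,0]],"grip":[8.5,8.5,8.5,8.5,8.5,8.5]}'|grep -v ori
python3 - <<'E'
from h import *
np.set_printoptions(precision=1,suppress=True)
st();c=snap('wrist','w19');P=cloud(c)
h=cv2.cvtColor(c['img'],cv2.COLOR_BGR2HSV)
f=np.radians(44.92);a=np.array([-np.sin(f),np.cos(f)]);b=np.array([np.cos(f),np.sin(f)])
M=(h[...,0]<14)&(h[...,1]>150)&(P[...,2]>75)&(P[...,2]<100)&(np.hypot(P[...,0]-560,P[...,1]-335)<60);Q=P[M]
for k in(-150,-158,-166,-174,-183,-192):
    q=Q[abs(Q[:,:2]@a-k)<2];print(k,len(q),np.percentile(q[:,:2]@b,[0,50,100]) if len(q) else '')
# tray
t=P.reshape(-1,3);m=(abs(t[:,0]-430)<75)&(abs(t[:,1]-280)<130)&(t[:,2]>7)&(t[:,2]<13);print('tray rim',m.sum(),cv2.minAreaRect(t[m,:2].astype(np.float32)) if m.sum()>5 else '')
E
```

```text
t: 42.0
ee_pos: [561.3, 338.7, 112.1]
ft_force: [-0.1, 0.3, 0.7]
width: 0.996
t: 42.6
ee_pos: [562.6, 324.4, 242.5]
ft_force: [0.3, -0.2, -1.0]
width: 0.998
t 42.6 p [562.6 324.4 242.5] phi 47.27 tilt 0.001 0.002 F [ 0.3 -0.2 -1. ] Tq [0.  0.1 0. ] w 85.2 q [-73.  25.  56.  84. -21.  82.  30.]
-150 28 [609.3 612.5 615.7]
-158 23 [611.6 614.8 618. ]
-166 26 [612.9 616.7 619.4]
-174 29 [614.2 618.5 621.8]
-183 27 [615.5 619.9 623.2]
-192 28 [617.9 623.  625.8]
tray rim 1530 ((425.4566650390625, 276.1607666015625), (98.39155578613281, 214.40769958496094), 0.536734938621521)
```

Trigger sprung back to its original line. The tray centre is (425.5,276), yaw 0.5°, size matches. Back for model d.

```bash

python3 -m pendant '{"turn":[[0,0,0.13],[0,0,0.13],[0,0,0.13],[0,0,0.13],[0,0,0.13],[0,0,0.13],[0,0,0.13],[0,0,0]],"travel":[[0,0,0],[0,0,0],[0,0,0],[0,0,0],[0,0,0],[0,0,0],[0,0,0],[-2,-0.3,0]],"grip":[8.5,8.5,8.5,8.5,8.5,8.5,8.5,8.5]}'|grep -v ori
python3 -m pendant '{"turn":[[0,0,0],[0,0,0],[0,0,0],[0,0,0],[0,0,0],[0,0,0],[0,0,0],[0,0,0]],"travel":[[-3.6,-0.5,0],[-3.6,-0.5,0],[-3.6,-0.5,1],[-3.6,-0.6,2],[-3.6,-0.5,2],[-3.6,-0.5,2],[-3.6,-0.5,2],[0,0,0]],"grip":[8.5,8.5,8.5,8.5,8.5,8.5,8.5,8.5]}'|grep -v ori
python3 -m pendant '{"turn":[[0,0,0],[0,0,0]],"travel":[[0,0,0],[0,0,0]],"grip":[8.5,8.5]}'|grep -v ori
python3 - <<'E'
from h import *
st();to(500.5,51.5,72,-4.8)
E
```

```text
t: 43.45
ee_pos: [556.0, 308.6, 238.7]
ft_force: [0.1, 0.5, 0.9]
width: 0.995
t: 44.25
ee_pos: [496.5, 51.9, 147.9]
ft_force: [-0.1, 0.7, -0.9]
width: 0.998
t: 44.45
ee_pos: [500.6, 58.4, 151.2]
ft_force: [0.7, 0.1, 0.6]
width: 0.995
t 44.5 p [500.6  58.4 151.2] phi -4.71 tilt 0.000 -0.000 F [0.7 0.1 0.6] Tq [-0.03  0.02 -0.02] w 85.0 q [-74.   7.  69. 111.  -7.  67.  -7.]
turn z 0.002 travel [-0.69  0.05  7.92]
```

```bash
cat >> h.py <<'E'
def seats(P):
    X=np.array([.9965,-.0837]);Y=np.array([.0837,.9965]);d=P[...,:2]-[494,-19.1];u=d@X;s=d@Y
    for k in(-24,24,72):
        m=(abs(u)<36)&(abs(s-k)<23.5)&(P[...,2]>60)&(P[...,2]<70)
        print(k,m.sum(),'z',np.round(np.median(P[...,2][m]),1),'u',np.round(np.percentile(u[m],[1,99]),1),'s',np.round(np.percentile(s[m],[1,99]),1)) if m.sum()>20 else print(k,'none')
E
python3 -m pendant '{"turn":[[0,0,0],[0,0,0],[0,0,0],[0,0,0],[0,0,0],[0,0,0],[0,0,0]],"travel":[[-0.7,0,0],[0,0,2],[0,0,2],[0,0,2],[0,0,1.5],[0,0,0],[0,0,0]],"grip":[8.5,8.5,8.5,8.5,8.5,8.5,8.5]}'|grep -v ori
python3 - <<'E'
from h import *
st();c=snap('wrist','w20');seats(cloud(c));to(500.5,51.5,72,-4.8)
E
```

```text
t: 45.15
ee_pos: [500.3, 50.0, 76.5]
ft_force: [-0.3, -0.4, 0.3]
width: 0.995
t 45.1 p [500.3  50.   76.5] phi -4.78 tilt 0.000 -0.001 F [-0.3 -0.4  0.3] Tq [ 0.04  0.   -0.02] w 85.0 q [-67.  16.  65. 116. -16.  59.   1.]
-24 39 z 62.1 u [-32.3  30.9] s [-5.4 -3.4]
24 1982 z 66.4 u [-32.1  31. ] s [ 5.4 44.2]
72 2398 z 66.3 u [-31.8  31.3] s [53.5 92.1]
turn z 0.000 travel [ 0.13 -0.02  0.49]
```

```bash
python3 -c "
from h import *
P=cloud(load('top0')).reshape(-1,3);h=P[(abs(P[:,2]-48)<8)&(abs(P[:,0]-320)<90)&(abs(P[:,1]-240)<90)];print(np.percentile(h[:,:2],[2,50,98],axis=0))"
python3 -m pendant '{"turn":[[0,0,0],[0,0,0],[0,0,0],[0,0,0],[0,0,0],[0,0,0],[0,0,0],[0,0,0]],"travel":[[0.15,0,0.4],[0,0,0],[0,0,0],[0,0,0],[0,0,0],[0,0,0],[0,0,0],[0,0,-0.5]],"grip":[8.5,8.5,4,4,4,4,4,4]}' 60|grep -v ori
python3 -m pendant '{"turn":[[0,0,0],[0,0,0],[0,0,0],[0,0,-0.0925],[0,0,0],[0,0,0],[0,0,0],[0,0,0]],"travel":[[0,0,-1.5],[0,0,-2],[0,0,-2],[0,0,0],[3,-0.7,0],[3,-0.7,0],[3,-0.7,0],[3,-0.7,0]],"grip":[4,4,4,4,4,4,4,4]}'|grep -v ori
python3 -m pendant '{"turn":[[0,0,0],[0,0,0],[0,0,0],[0,0,0],[0,0,0],[0,0,0],[0,0,0],[0,0,0]],"travel":[[3,-0.7,0],[3,-0.7,0],[3,-0.7,0],[3,-0.7,0],[3,-0.7,0],[2.5,-0.7,0],[0,0,0],[0,0,0]],"grip":[4,4,4,4,4,4,4,4]}'|grep -v ori
python3 - <<'E'
from h import *
st();to(426,350,50,0.5)
E
```

```text
[[260.85497878 180.31081375]
 [311.37821898 245.27341431]
 [355.01763794 272.64706738]]
t: 46.0
ee_pos: [499.5, 51.4, 76.9]
ft_force: [-0.2, -0.2, -1.4]
width: 0.542
t: 46.8
ee_pos: [470.2, 172.2, 132.1]
ft_force: [0.0, -0.1, -2.1]
width: 0.54
t: 47.6
ee_pos: [427.1, 345.8, 131.8]
ft_force: [-0.2, -0.5, -2.1]
width: 0.542
t 47.6 p [427.1 345.8 131.8] phi 0.57 tilt -0.000 -0.001 F [-0.2 -0.5 -2.1] Tq [-0.06 -0.06  0.03] w 46.3 q [-90.  15.  55. 106. -13.  66. -29.]
turn z 0.001 travel [ 0.42 -0.1   8.18]
```

```bash

python3 -m pendant '{"turn":[[0,0,0],[0,0,0],[0,0,0],[0,0,0],[0,0,0],[0,0,0],[0,0,0]],"travel":[[0.4,-0.1,2],[0,0,3],[0,0,3],[0,0,1],[0,0,0.5],[0,0,0],[0,0,0]],"grip":[4,4,4,4,4,4,4]}'|grep -v ori
python3 - <<'E'
from h import *
st()
c=snap('wrist','w21');P=cloud(c);s=manip.get_state()['ee_pos']
m=(abs(P[...,0]-s[0])<40)&(P[...,1]-s[1]>5)&(P[...,1]-s[1]<35)&(P[...,2]>40-1)&(P[...,2]<70);Q=P[m]
for y in range(8,34,2):
    q=Q[abs(Q[:,1]-s[1]-y)<1]; print(y,len(q),np.round(np.median(q[:,2]),1) if len(q) else '',end='; ')
E
```

```text
t: 48.3
ee_pos: [427.5, 350.3, 38.5]
ft_force: [-0.1, 0.0, -1.3]
width: 0.541
t 48.3 p [427.5 350.3  38.5] phi 0.46 tilt 0.001 0.002 F [-0.1  0.  -1.3] Tq [-0.03  0.04 -0.01] w 46.2 q [-85.  23.  51. 110. -21.  56. -24.]
8 541 52.6; 10 955 53.3; 12 434 51.9; 14 415 51.1; 16 949 47.1; 18 55 44.4; 20 0 ; 22 0 ; 24 0 ; 26 0 ; 28 0 ; 30 0 ; 32 0 ;
```

```bash

python3 -m pendant '{"turn":[[0,0,0],[0,0,0],[0,0,0],[0,0,0],[0,0,0],[0,0,0],[0,0,0]],"travel":[[0,0,0.4],[0,0,0.3],[0,0,0.1],[0,0,0.1],[0,0,0.1],[0,0,0],[0,0,0]],"grip":[4,4,4,4,4,4,4]}'|grep -v ori
python3 -c "
from h import *
st()"
```

```text
t: 49.05
ee_pos: [426.5, 350.3, 29.7]
ft_force: [-5.1, -5.2, 20.6]
width: 0.543
t 49.0 p [426.5 350.3  29.7] phi 0.49 tilt -0.002 0.001 F [-5.1 -5.2 20.6] Tq [-0.97  1.52  0.05] w 46.4 q [-84.  24.  50. 111. -22.  56. -23.]
```

```bash

python3 -m pendant '{"turn":[[0,0,0],[0,0,0],[0,0,0],[0,0,0],[0,0,0],[0,0,0],[0,0,0],[0,0,0]],"travel":[[0,0,-0.1],[0,0,0],[0,0,0],[0,0,0],[0,0,-1.5],[0,0,-3],[0,0,-3],[0,0,-3]],"grip":[4,6.2,6.2,6.2,6.2,6.2,6.2,6.2]}'|grep -v ori
python3 -m pendant '{"turn":[[0,0,0.0925],[0,0,0],[0,0,0],[0,0,0],[0,0,0],[0,0,0],[0,0,0],[0,0,0]],"travel":[[0,0,0],[-3.37,0.99,0],[-3.37,0.99,0],[-3.37,0.99,0],[-3.37,0.99,0],[-3.37,0.99,0],[-3.37,0.99,0],[-3.37,0.99,0]],"grip":[8.5,8.5,8.5,8.5,8.5,8.5,8.5,8.5]}'|grep -v ori
python3 -m pendant '{"turn":[[0,0,0],[0,0,0],[0,0,0],[0,0,0],[0,0,0],[0,0,0]],"travel":[[-3.37,0.99,0],[-3.37,0.99,0],[-3.37,0.99,0],[0,0,0],[0,0,0],[0,0,0]],"grip":[8.5,8.5,8.5,8.5,8.5,8.5]}'|grep -v ori
python3 - <<'E'
from h import *
st();c=snap('wrist','w22');seats(cloud(c));to(497,5.7,71,-4.8)
E
```

```text
t: 49.85
ee_pos: [426.7, 349.6, 135.1]
ft_force: [0.5, 0.4, 0.6]
width: 0.727
t: 50.65
ee_pos: [476.1, 107.5, 133.9]
ft_force: [0.6, 0.2, 0.7]
width: 0.995
t: 51.25
ee_pos: [496.8, 6.9, 133.4]
ft_force: [1.6, 0.4, 0.1]
width: 0.993
t 51.2 p [496.8   6.9 133.4] phi -4.74 tilt 0.000 0.001 F [1.6 0.4 0.1] Tq [ 0.04 -0.01  0.02] w 84.8 q [-67.   7.  68. 113.  -7.  64.  -2.]
-24 1347 z 66.4 u [-32.2  31. ] s [-43.  -4.]
24 1385 z 66.4 u [-32.3  30.9] s [ 4.9 44. ]
72 21 z 60.1 u [-22.7  21. ] s [54.  92.2]
turn z 0.002 travel [-0.15  0.04  6.23]
```

```bash

python3 -m pendant '{"turn":[[0,0,0],[0,0,0],[0,0,0],[0,0,0],[0,0,0],[0,0,0],[0,0,0],[0,0,0]],"travel":[[-0.15,0.04,2],[0,0,2],[0,0,1.5],[0,0,0.8],[0,0,0],[0,0,0],[0,0,0],[0,0,0]],"grip":[8.5,8.5,8.5,8.5,8.5,8.5,4,4]}' 60|grep -v ori
python3 -m pendant '{"turn":[[0,0,0],[0,0,0],[0,0,0],[0,0,0],[0,0,0],[0,0,0],[0,0,0],[0,0,-0.0925]],"travel":[[0,0,0],[0,0,0],[0,0,0],[0,0,-0.5],[0,0,-1.5],[0,0,-2],[0,0,-2],[0,0,0]],"grip":[4,4,4,4,4,4,4,4]}'|grep -v ori
python3 -m pendant '{"turn":[[0,0,0],[0,0,0],[0,0,0],[0,0,0],[0,0,0],[0,0,0],[0,0,0],[0,0,0]],"travel":[[3,-0.7,0],[3,-0.7,0],[3,-0.7,0],[3,-0.7,0],[3,-0.7,0],[3,-0.7,0],[3,-0.7,0],[3,-0.7,0]],"grip":[4,4,4,4,4,4,4,4]}'|grep -v ori
python3 -m pendant '{"turn":[[0,0,0],[0,0,0],[0,0,0],[0,0,0],[0,0,0],[0,0,0]],"travel":[[3,-0.7,0],[2.6,-0.6,0],[0,0,0],[0,0,0],[0,0,0],[0,0,0]],"grip":[4,4,4,4,4,4]}'|grep -v ori
python3 - <<'E'
from h import *
st();to(426.5,300.5,40,0.5)
E
```

```text
t: 52.1
ee_pos: [497.7, 4.5, 70.9]
ft_force: [-0.2, -0.0, 0.0]
width: 0.684
t: 52.9
ee_pos: [498.8, 4.2, 132.5]
ft_force: [0.4, 0.1, -0.7]
width: 0.546
t: 53.7
ee_pos: [438.5, 244.8, 130.3]
ft_force: [0.1, 0.4, -1.6]
width: 0.547
t: 54.3
ee_pos: [426.0, 298.4, 130.2]
ft_force: [0.9, 0.7, -1.5]
width: 0.542
t 54.3 p [426.  298.4 130.2] phi 0.37 tilt -0.000 0.000 F [ 0.9  0.7 -1.5] Tq [-0.03  0.03 -0.  ] w 46.3 q [-86.   9.  53. 110.  -8.  64. -30.]
turn z -0.002 travel [0.21 0.05 9.02]
```

```bash

python3 -m pendant '{"turn":[[0,0,0],[0,0,0],[0,0,0],[0,0,0],[0,0,0],[0,0,0],[0,0,0],[0,0,0]],"travel":[[0.15,0.05,2],[0,0,3],[0,0,3],[0,0,1],[0,0,0.4],[0,0,0.2],[0,0,0],[0,0,0]],"grip":[4,4,4,4,4,4,4,4]}'|grep -v ori
python3 -m pendant '{"turn":[[0,0,0],[0,0,0],[0,0,0],[0,0,0],[0,0,0]],"travel":[[0,0,0.15],[0,0,0.1],[0,0,0.1],[0,0,0],[0,0,0]],"grip":[4,4,4,4,4]}'|grep -v ori
```

```text
t: 55.1
ee_pos: [426.8, 301.8, 35.3]
ft_force: [0.6, 0.4, -1.6]
width: 0.544
t: 55.6
ee_pos: [426.1, 301.1, 30.6]
ft_force: [0.1, 0.4, -0.3]
width: 0.546
```

```bash

python3 -m pendant '{"turn":[[0,0,0],[0,0,0],[0,0,0],[0,0,0],[0,0,0]],"travel":[[0,0,0.1],[0,0,0.1],[0,0,0.1],[0,0,0],[0,0,0]],"grip":[4,4,4,4,4]}'|grep -v ori
```

```text
t: 56.1
ee_pos: [426.1, 301.2, 28.1]
ft_force: [-2.5, -1.9, 5.5]
width: 0.538
```

```bash

python3 -m pendant '{"turn":[[0,0,0],[0,0,0],[0,0,0],[0,0,0],[0,0,0],[0,0,0],[0,0,0],[0,0,0]],"travel":[[0,0,0],[0,0,0],[0,0,0],[0,0,0],[0,0,-1.5],[0,0,-3],[0,0,-3],[0,0,-3]],"grip":[6.2,6.2,6.2,6.2,6.2,6.2,6.2,6.2]}'|grep -v ori
python3 -m pendant '{"turn":[[0,0,0.0925],[0,0,0],[0,0,0],[0,0,0],[0,0,0],[0,0,0],[0,0,0],[0,0,0]],"travel":[[0,0,0],[-3.37,0.95,0],[-3.37,0.95,0],[-3.37,0.95,0],[-3.37,0.95,0],[-3.37,0.95,0],[-3.37,0.95,0],[-3.37,0.95,0]],"grip":[8.5,8.5,8.5,8.5,8.5,8.5,8.5,8.5]}'|grep -v ori
python3 -m pendant '{"turn":[[0,0,0],[0,0,0],[0,0,0],[0,0,0],[0,0,0],[0,0,0]],"travel":[[-3.37,0.95,0],[-3.37,0.95,0],[-3.37,0.95,0],[0,0,0],[0,0,0],[0,0,0]],"grip":[8.5,8.5,8.5,8.5,8.5,8.5]}'|grep -v ori
python3 - <<'E'
from h import *
st();c=snap('wrist','w23');seats(cloud(c));to(493,-42.1,71,-4.8)
E
```

```text
t: 56.9
ee_pos: [426.4, 300.8, 134.7]
ft_force: [0.1, -0.4, -0.2]
width: 0.727
t: 57.7
ee_pos: [472.9, 59.0, 133.5]
ft_force: [0.5, 0.7, -0.4]
width: 0.997
t: 58.3
ee_pos: [492.5, -41.5, 132.9]
ft_force: [-0.3, 1.1, 0.2]
width: 0.997
t 58.3 p [492.5 -41.5 132.9] phi -4.74 tilt 0.000 0.001 F [-0.3  1.1  0.2] Tq [ 0.   -0.03  0.  ] w 85.1 q [-62.   6.  68. 114.  -6.  64.   4.]
-24 1378 z 66.4 u [-32.2  31. ] s [-43.2  -4.2]
24 none
72 23 z 60.3 u [-22.1  23.4] s [53.1 92.1]
turn z 0.002 travel [-0.09  0.06  6.18]
```

```bash

python3 -m pendant '{"turn":[[0,0,0],[0,0,0],[0,0,0],[0,0,0],[0,0,0],[0,0,0],[0,0,0],[0,0,0]],"travel":[[0,0.04,2],[0,0,2],[0,0,1.5],[0,0,0.8],[0,0,0],[0,0,0],[0,0,0],[0,0,0]],"grip":[8.5,8.5,8.5,8.5,8.5,8.5,4,4]}' 60|grep -v ori
python3 -m pendant '{"turn":[[0,0,0],[0,0,0],[0,0,0],[0,0,0],[0,0,0],[0,0,0],[0,0,0],[0,0,-0.0925]],"travel":[[0,0,0],[0,0,0],[0,0,0],[0,0,-0.5],[0,0,-1.5],[0,0,-2],[0,0,-2],[0,0,0]],"grip":[4,4,4,4,4,4,4,4]}'|grep -v ori
python3 -m pendant '{"turn":[[0,0,0],[0,0,0],[0,0,0],[0,0,0],[0,0,0],[0,0,0],[0,0,0],[0,0,0]],"travel":[[3,-0.7,0],[3,-0.7,0],[3,-0.7,0],[3,-0.7,0],[3,-0.7,0],[3,-0.7,0],[3,-0.7,0],[3,-0.7,0]],"grip":[4,4,4,4,4,4,4,4]}'|grep -v ori
python3 -m pendant '{"turn":[[0,0,0],[0,0,0],[0,0,0],[0,0,0],[0,0,0],[0,0,0]],"travel":[[3,-0.6,0],[2.1,-0.5,0],[0,0,0],[0,0,0],[0,0,0],[0,0,0]],"grip":[4,4,4,4,4,4]}'|grep -v ori
python3 - <<'E'
from h import *
st();to(426.5,251,40,0.5)
E
```

```text
t: 59.15
ee_pos: [493.5, -42.4, 70.4]
ft_force: [0.5, 0.6, -0.6]
width: 0.685
t: 59.95
ee_pos: [494.6, -42.9, 132.0]
ft_force: [0.6, -0.2, -1.3]
width: 0.544
t: 60.75
ee_pos: [434.2, 197.8, 129.8]
ft_force: [0.6, 0.5, -0.3]
width: 0.547
t: 61.35
ee_pos: [423.9, 246.5, 129.7]
ft_force: [-0.5, -0.1, -1.5]
width: 0.543
t 61.4 p [423.9 246.5 129.7] phi 0.36 tilt -0.000 0.000 F [-0.5 -0.1 -1.5] Tq [ 0.01 -0.02 -0.04] w 46.4 q [-82.   4.  51. 114.  -3.  64. -30.]
turn z -0.002 travel [0.45 0.27 8.97]
```

```bash

python3 -m pendant '{"turn":[[0,0,0],[0,0,0],[0,0,0],[0,0,0],[0,0,0],[0,0,0],[0,0,0],[0,0,0]],"travel":[[0.35,0.27,2],[0,0,3],[0,0,3],[0,0,1],[0,0,0.4],[0,0,0.3],[0,0,0],[0,0,0]],"grip":[4,4,4,4,4,4,4,4]}'|grep -v ori
python3 -m pendant '{"turn":[[0,0,0],[0,0,0],[0,0,0],[0,0,0],[0,0,0],[0,0,0]],"travel":[[0,0,0.15],[0,0,0.1],[0,0,0.1],[0,0,0.1],[0,0,0],[0,0,0]],"grip":[4,4,4,4,4,4]}'|grep -v ori
```

```text
t: 62.15
ee_pos: [426.8, 251.8, 33.7]
ft_force: [0.5, -0.5, -1.5]
width: 0.545
t: 62.75
ee_pos: [426.1, 251.2, 28.1]
ft_force: [0.4, -0.4, -0.3]
width: 0.541
```

```bash

python3 -m pendant '{"turn":[[0,0,0],[0,0,0],[0,0,0],[0,0,0]],"travel":[[0,0,0.1],[0,0,0.1],[0,0,0],[0,0,0]],"grip":[4,4,4,4]}'|grep -v ori
python3 -m pendant '{"turn":[[0,0,0],[0,0,0],[0,0,0],[0,0,0],[0,0,0],[0,0,0],[0,0,0],[0,0,0]],"travel":[[0,0,0],[0,0,0],[0,0,0],[0,0,0],[0,0,-1.5],[0,0,-3],[0,0,-3],[0,0,-3]],"grip":[6.2,6.2,6.2,6.2,6.2,6.2,6.2,6.2]}'|grep -v ori
python3 -m pendant '{"turn":[[0,0,0],[0,0,0],[0,0,0],[0,0,0],[0,0,0],[0,0,0],[0,0,0],[0,0,0]],"travel":[[-3,1,-4],[-3,1,-4],[-3,1,-3],[-3,1,0],[-3,1,0],[0,0,0],[0,0,0],[0,0,0]],"grip":[8.5,8.5,8.5,8.5,8.5,8.5,8.5,8.5]}'|grep -v ori
python3 - <<'E'
from h import *
np.set_printoptions(precision=1,suppress=True)
st();c=snap('wrist','w24');P=cloud(c)
for y in(351,301,251): mod(P,425.5,y,lo=15,r=28)
M=(P[...,2]>78)&(P[...,2]<100)&(abs(P[...,0]-436)<35)&(abs(P[...,1]+74)<35);W=P[M];print('wing',len(W),cv2.minAreaRect(W[:,:2].astype(np.float32)) if len(W)>20 else '')
comb(P,494,-18.7)
cv2.imwrite('pics/w24b.png',c['img'])
E
```

```text
t: 63.15
ee_pos: [426.2, 251.4, 27.5]
ft_force: [-4.4, -3.6, 13.8]
width: 0.545
t: 63.95
ee_pos: [425.9, 250.9, 132.0]
ft_force: [0.4, 0.7, -0.2]
width: 0.726
t: 64.75
ee_pos: [476.4, 104.0, 239.3]
ft_force: [0.4, -0.3, -0.8]
width: 0.994
t 64.8 p [476.4 104.  239.3] phi 0.58 tilt -0.000 0.000 F [ 0.4 -0.3 -0.8] Tq [0.  0.1 0. ] w 84.9 q [-78.  -7.  59. 106.   6.  77. -20.]
none 425.5 351
none 425.5 301
model c 427.5 249.5 size 50 39 long-axis ang 0.3 top 53.1 topmean [426.  249.2]
wing 419 ((434.5066223144531, -73.05589294433594), (43.55631637573242, 10.299457550048828), 4.228732109069824)
comb shift along y_s 5.0 [np.float64(0.51), np.float64(0.54), np.float64(0.45)] zmax 59.6682808178773 n 4201 range [-90.9  91.7]
```

View pics/w24b.png

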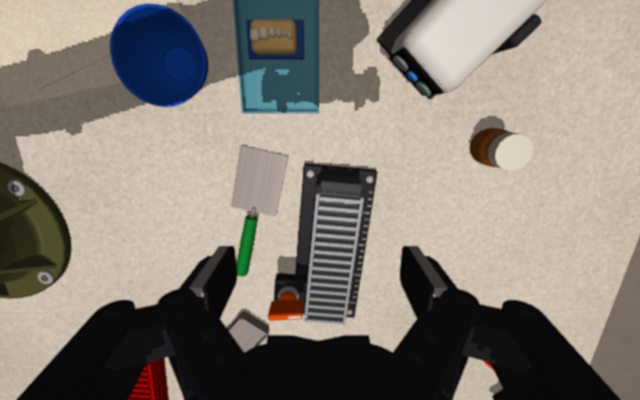

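```bash

python3 - <<'E'
from h import *
c=snap('top','top1');P=cloud(c)
for y in(351,301,251): mod(P,425.5,y,lo=15,r=38)
# changes elsewhere vs start
a=cv2.GaussianBlur(load('top0')['img'],(5,5),0);b=cv2.GaussianBlur(c['img'],(5,5),0)
m=(cv2.absdiff(a,b).max(2)>45).astype(np.uint8);m=cv2.morphologyEx(m,cv2.MORPH_OPEN,np.ones((3,3)))
n,l,s,ce=cv2.connectedComponentsWithStats(m)
for i in range(1,n):
    if s[i,4]>20: print(s[i],ce[i].round())
t=b
cv2.imwrite('pics/f.png',np.hstack([cv2.resize(c['img'][140:260,170:340],None,fx=3,fy=3)]))
E
```

```text
model c 423.8 341.3 size 54 60 long-axis ang -5.5 top 54.5 topmean [423.5 343.3]
model c 416.5 315.0 size 53 46 long-axis ang 1.6 top 54.2 topmean [415.9 311.8]
model c 424.0 247.8 size 59 37 long-axis ang 0.2 top 56.4 topmean [425.8 247.9]
[323 145  16  20 197] [329. 155.]
[ 191  149  128  185 8950] [261. 239.]
[352 149  14  21 239] [358. 159.]
[222 158  23  20 322] [232. 166.]
[383 160  17  21 225] [390. 170.]
[283 193  57  13 484] [311. 199.]
[ 378  198   62   33 1386] [412. 210.]
[319 208  16  17 182] [327. 218.]
[226 250  16  14 174] [233. 257.]
[ 224  267   37   63 1418] [243. 298.]
[    0   282   281   118 18589] [132. 346.]
[294 335  16  15 198] [302. 342.]
[319 375  25  25 417] [330. 389.]
```

View pics/f.png

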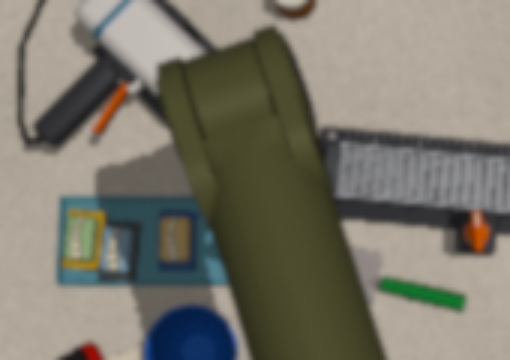

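In the crop, c at (118,248) sits closer to d at (82,238) than I placed it, so it was probably the announced knock. I'll take a closer look to confirm it stands upright and inside the tray.

```bash

python3 -m pendant '{"turn":[[0,0,0],[0,0,0],[0,0,0],[0,0,0],[0,0,0],[0,0,0],[0,0,0],[0,0,0]],"travel":[[4,-0.5,0],[4,-0.5,0],[4,-0.5,0],[4,-0.5,0],[3,-0.5,0],[0,0,0],[0,0,0],[0,0,0]],"grip":[8.5,8.5,8.5,8.5,8.5,8.5,8.5,8.5]}'|grep -v ori
python3 - <<'E'
from h import *
st();c=snap('wrist','w25');P=cloud(c)
h=cv2.cvtColor(c['img'],cv2.COLOR_BGR2HSV)
for y in(351,316,251):
    m=(abs(P[...,0]-424)<45)&(abs(P[...,1]-y)<26)&(P[...,2]>19)&(P[...,2]<27);Q=P[m]
    print(y,m.sum(),'base z',np.round(np.percentile(Q[:,2],[10,50,90]),1),'x',np.round(np.percentile(Q[:,0],[1,99]),1),'y',np.round(np.percentile(Q[:,1],[1,99]),1))
cv2.imwrite('pics/w25c.png',cv2.resize(c['img'][20:260,180:460],None,fx=2.5,fy=2.5))
E
```

```text
t: 65.65
ee_pos: [450.5, 291.7, 239.4]
ft_force: [-0.0, -0.6, 0.2]
width: 0.992
t 65.7 p [450.5 291.7 239.4] phi 0.44 tilt -0.000 -0.001 F [-0.  -0.6  0.2] Tq [ 0.02 -0.05  0.01] w 84.7 q [-85.   5.  52. 100.  -4.  77. -31.]
351 855 base z [22.4 23.5 24.5] x [384.  456.2] y [325.8 373. ]
316 707 base z [22.4 23.5 24.5] x [380.4 454. ] y [292.6 341.4]
251 494 base z [21.8 23.5 24.5] x [392.9 456.4] y [232.3 270.5]
```

View pics/w25c.png

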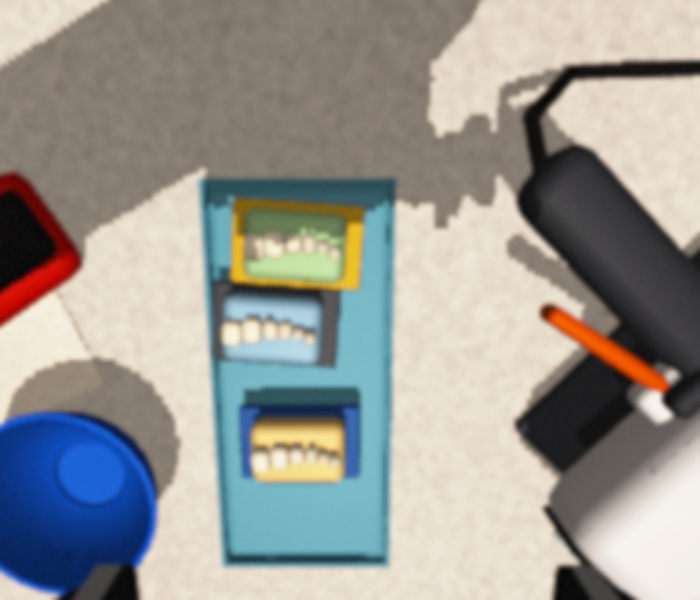

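All three stand flat in the tray: base tops are at 23.5 mm, which is 3+20. c is shifted but inside the walls. The robot is clear, so I'm handing in.

```bash
python3 -c "
from station import manip
print(manip.finish_job())"
```

```text
the job is handed in; nothing more can be done
None
```

I did the whole job in the order asked and handed it in at about 66 s; no verdict was reported.

- **Carriage:** I slid the grey carriage home against the stop, where it stopped moving at an 18.6 N push. I then turned the knob to about 1.40 rad. The last look showed it still home with the wing across (about 1.41 rad).
- **Models:** Only a, c and d were on the desk; no pink model b appeared in any view. All three were seated with base tops at 66.4 mm, as expected for fully down. The first try at seating d hit the carriage's fins with about 78 N at the wrist (limit 120 N). I lifted, realigned, and it then went in without force.
- **Scanner:** I squeezed the trigger fully, reading 43 mm between the fingers (the gripper reads about 1.5 mm low), and it sprang back when released.
- **Tray:** a, c and d stand upright and flat in the tray, base tops at 23.5 mm. c ended up about 15 mm from where I placed it, close to or touching d and near the left wall but inside it. This was probably the announced knock, and I left it there.
- **Other items:** I saw nothing disturbed in the last close views. The before/after picture comparison was spoiled by the arm and its shadow, so not every item was confirmed that way.

I viewed 16 pictures, two past the budget, to check c.

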